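Put the tools in the die chest, close it and walk it back to its stop

ROBOT

A 7-joint arm with a two-finger parallel gripper is mounted at the origin on a cart in front of the work surface, level with it; the furniture and walls round the work are solid. World frame = base frame: x ahead of the robot, y to its left, z up, the work surface at z = 0. Lengths are in m, angles in rad, forces in N, time in s.
With the tool pointing down it reaches from about 0.425 to 0.875 m from the base axis. Payload 4.7 kg.
Tool frame: the origin (TCP) lies at the very end of the fingers, on their centre line; the grasp point (between the pads) lies 19 mm behind it (ctrl.grasp_offset is the distance from the TCP to the grasp point, in m); z points along the fingers, y is the direction in which the jaws open and shut (so a half turn about z gives the same grasp; the last joint's range is limited). The gripper opens to 87 mm and grips with 3 to 60 N. Pads are 19 mm wide; open, the fingers measure 117 mm over their backs; the gripper's body (75 mm by 190 mm) begins 51 mm behind the grasp point.
Start: joints at [-1.261, 0.321, -0.07, 1.45, 0.023, 1.371, -0.057], TCP at [0.19, 0.622, 0.223] pointing down, gripper open.
Joint ranges: [-2.86, 2.86], [-0.3, 2.09], [-1.38, 1.24], [0.06, 2.45], [-1.56, 4.7], [0.09, 2.05], [-2.69, 2.69]. Speed limits (rad/s): [2.57, 2.57, 3.14, 3.14, 3.14, 3.14, 3.14].

INTERFACE

Orientations are given as a rotation vector (axis times angle).
In Python, from bench import ctrl gives the robot as it stands.
- The arm moves only by the shell command python3 -m creep 'ROWS' [FORCE]. ROWS is JSON, a list that holds one entry, the list of rows, each a list of 7 numbers: the opening, from 0 (shut) to 1 (fully open), then the shift along the tool's x, y, z in mm, then the turn, a rotation vector about the tool's x, y, z in rad. In form: [[[grip, dx, dy, dz, rx, ry, rz], ...]]. A call has 1 to 5 rows; each row is the pose to reach, as a shift and turn from the pose commanded when the call began, along the tool's axes at that moment; what a row does not reach only later rows make up. A row lasts 1/10 s, in which the tool goes at most 50 mm and 8.59 degrees, less where a joint would pass 70% of its speed; a pose out of reach is approached as far as the arm can. A call with a gripper value outside its range is refused whole. The fingers move at their own pace and stop on an object; FORCE is the grip in N (left out, the last holds). Time passes only in rows, so rows that repeat a pose let the fingers close. It gives the time, the measured TCP pose, the force and the opening at its end, in the units of the state.
- ctrl.get_state(): the state, without advancing time (a new reading comes with each control period).
- ctrl.get_image(name): name is "side" or "top" or "wrist"; returns the picture (480x640x3 uint8, red, green, blue); there is no depth.
- ctrl.camera_params(name): a dict with "K" (3x3 intrinsics, pixels), "k1" (the pictures are not rectified: a ray, as slopes to the right and down, at radius r is drawn at 1 + k1 r^2 times it, then the intrinsics apply), "pose" (4x4, takes a point from camera to world coordinates). Camera axes: x right, y down, z forward; pixel columns grow to the right and rows downward; lengths in m; the calibration is good to about 2 mm. A picture is of the moment at which its call begins: read the wrist's pose just before it. camera_params takes no time and is no camera call; for the wrist camera it gives the pose at the moment of the call.
- ctrl.close_job(): hands the job in, once; it reports no verdict.
The state is a dict: "time": time; "joint_positions": joint angles; "qd": joint speeds; "joint_torque": joint torques, N m; "position": TCP position; "tool_rot": TCP orientation; "ft_force": force on the tool from outside, world axes, zero at the start; "torque": the same for the moment, N m; "grip_width": opening from 0.0 (shut) to 1.0 (fully open).
Only numpy, scipy, OpenCV 4.12 (cv2) and the standard library are available. Lean on these libraries where they do the work, as an engineer would, in place of code of your own. Each camera call takes 0.05 s, during which the arm holds its last target. There are 200 camera calls.

TASK

Put every hand tool lying out on the bench (awl, pricking iron, seam roller, sanding block, whichever of them are there) into the open till of the grey steel die chest, then lower its lid fully shut without letting it slam. The loaded chest is too heavy to lift, so walk it away from you to its stop by pushing its two near corners in turn, the left one first, swinging it about seven degrees past square each time and at least three times (left, right, left), and finish with it square against both rubber buffers, its ends in line with the ends of the stop. Leave the glue pot and the thread spool where they stand.

Things in the scene. Friction and masses are not known exactly. Their poses are not given: they have to be found in the camera images.
- chest: grey steel die chest, about 3 kg: a solid base 156 mm deep (x), 266 wide (y), from 8 to 45 mm above the bench on small feet (at x = +-40, y = +-105 mm), and over it the till and lid, 150 x 260 mm, 102 mm high when shut. Origin: centre of its underside; x points from the near face (with the drawer front) to the far, hinged side, y to its left. It starts 155 to 175 mm short of home, its left near corner lagging by 0.03 to 0.12 rad
- chest_till (a point): centre of the till floor, 45 mm above the chest's underside (same axes as the chest). The open till over the solid base is 142 (x) by 252 mm (y) inside, its rim 47 mm above the floor; four tools fit side by side along x.
- lid (a joint): hinge of the chest's lid, rad: 0 = shut flat on the rim, 1.57 = upright; starts at 1.5 to 1.7. The hinge line runs along the chest's y at x = +75, z = 92 mm; opening carries the free edge up and to the far side. It is stiff (0.4 N m): the lid stays where it is left, and 3 N at its free edge moves it
- lid_edge (a point): middle of the lid's free edge, half-way through its thickness, 150 mm from the hinge line. The lid is a plate 150 x 260 x 10 mm whose underside passes through the hinge line, with a finger tab 50 mm wide and 8 mm long in the middle of this edge. Site x points from the free edge to the hinge, z out of the lid's outer face (up when shut)
- chest_left (a point): left near corner of the chest's base (chest x = -78, y = +133 mm), 35 mm above the bench. The base's near face is flat and bare within 60 mm of its corners. Pushed straight ahead near this corner with 8 to 25 N (feet friction about 0.6), the chest swings clockwise (seen from above) about a pivot 120 to 160 mm to the right of its middle
- chest_right (a point): right near corner of the chest's base (chest x = -78, y = -133 mm), 35 mm above the bench. Pushed ahead here, the chest swings counter-clockwise about a pivot 120 to 160 mm to the left of its middle
- stop: the chest's parking stop, fixed to the bench beyond it: a steel angle 266 mm long (y), as long as the chest is wide, 40 mm high, with two rubber buffers at y = +-100 mm, 24 mm up. Origin: on the bench, where the chest's own origin belongs when home; x points away from the robot, square to the stop; the faces of the buffers lie at x = +78 mm, midway of the stop's length is y = 0
- stop_skew (a point): the same point 45 mm up; its axes are turned 45 degrees counter-clockwise from the stop's, so the angle between the chest's x and its x is 0.785 rad when the chest is square, more when the left corner leads, less when the right corner leads
- awl_grip (a point): middle of the wooden handle of the stitching awl (26 mm wide, 19 mm high, 68 mm long), half-way up, 9.5 mm above what it lies on. The awl lies along its own y, 133 mm long in all; the thin steel point is at +y, and the middle of its whole length is 32 mm from this point towards +y. 50 g. May be absent
- iron_grip (a point): square steel shank of the pricking iron (12 mm wide, 11 mm high), half-way up, 5.5 mm above what it lies on. The iron lies along its own y, 112 mm long, the 26 mm wide toothed end at +y; the middle of its length is 8 mm from this point towards +y. 80 g. May be absent
- roller_grip (a point): wooden handle of the seam roller (about 24 mm wide, 22 mm high), half-way up, 11 mm above what it lies on. It lies along its own y, 128 mm long, the 38 mm wide metal roller at +y; the middle of its length is 16 mm from this point towards +y. 100 g. May be absent
- sander_grip (a point): centre of the sanding block, 35 mm wide (its x), 86 mm long (its y), 27 mm high, 13.5 mm above what it lies on. 60 g. May be absent
- pot: bystander: aluminium glue pot with a brush handle on its lid, 68 mm across, 120 mm high; origin at the centre of its underside
- thread: bystander: wooden thread spool standing upright, about 63 x 49 mm, 51 mm high; origin at the centre of its underside
There are look-alikes about, which are no part of the job. Leave any green or purple look-alike of the part that bears sander_grip alone.

How it is judged:
By the outcome, as a careful person would: the job done as asked, in the order asked, and still so for the second after the job is handed in, with the robot touching nothing.
Of awl, iron, roller, sander only 3 to 4 are there at a start; the rules pass over those that are not, and their reading is None.
At some moment in a run one of awl, iron, roller, sander may be knocked a few centimetres aside while the robot is not near it.
Once in a run the grip may slacken for a moment while it holds something.
It also fails if it takes over 208 s, if anything falls off the work surface, if the arm or the gripper's body presses on something with over 40 N, if the wrist force passes 120 N, or if a joint passes its speed limit or range.

## Working session

There is one attempt and no reset: what is moved stays moved. The work goes in short steps, Python scripts to look and compute and a shell command to move; the robot and the scene stay as the last step left them, time stands still between calls to the robot, and variables do not carry over. Pictures are saved under pics/ and viewed, about 12 in all and at most 16, crops included, and the job is handed in when it is done.

```bash
ls; mkdir -p pics
cat > h.py <<'E'
import numpy as np, cv2, sys
from bench import ctrl
from scipy.spatial.transform import Rotation as R
def cam(n):
    p=ctrl.camera_params(n); return np.array(p["K"]),p["k1"],np.array(p["pose"])
def ray(c,u,v):
    K,k1,T=c
    d=np.array([(u-K[0,2])/K[0,0],(v-K[1,2])/K[1,1]]); s=d.copy()
    for _ in range(20): s=d/(1+k1*(s@s))
    return T[:3,3],T[:3,:3]@np.array([*s,1.])
def onz(c,u,v,z):
    o,d=ray(c,u,v); return o+d*(z-o[2])/d[2]
def tri(c1,p1,c2,p2):
    o1,d1=ray(c1,*p1);o2,d2=ray(c2,*p2)
    t=np.linalg.lstsq(np.c_[d1,-d2],o2-o1,rcond=None)[0]
    a=o1+t[0]*d1;b=o2+t[1]*d2
    return (a+b)/2,np.linalg.norm(a-b)
def proj(c,p):
    K,k1,T=c
    q=T[:3,:3].T@(np.array(p)-T[:3,3]); s=q[:2]/q[2]; s=s*(1+k1*(s@s))
    return np.array([K[0,0]*s[0]+K[0,2],K[1,1]*s[1]+K[1,2]])
def shot(n,name):
    c=cam(n); im=ctrl.get_image(n); cv2.imwrite(f"pics/{name}.png",im[:,:,::-1]); np.savez(f"pics/{name}.npz",K=c[0],k1=c[1],T=c[2]); return im,c
def load(name):
    z=np.load(f"pics/{name}.npz"); return cv2.imread(f"pics/{name}.png"),(z["K"],float(z["k1"]),z["T"])
def st():
    s=ctrl.get_state(); print("t",round(s["time"],2),"p",np.round(s["position"],4),"rv",np.round(s["tool_rot"],3),"F",np.round(s["ft_force"],1),"g",round(s["grip_width"],3)); return s
def rel(p,yaw=None):
    "shift in tool axes (mm) from present pose to world p; yaw: world angle wanted for tool y (mod pi), tool down"
    s=ctrl.get_state(); Rm=R.from_rotvec(s["tool_rot"]).as_matrix()
    out=Rm.T@(np.array(p)-np.array(s["position"]))*1000
    if yaw is None: return np.round(out,1)
    y=np.array([np.cos(yaw),np.sin(yaw),0]); 
    res=[]
    for sg in (1,-1):
        Y=y*sg; Z=np.array([0,0,-1.]); X=np.cross(Y,Z); Rt=np.c_[X,Y,Z]
        rv=R.from_matrix(Rm.T@Rt).as_rotvec(); res.append(rv)
    rv=min(res,key=np.linalg.norm)
    return np.round(out,1),np.round(rv,3)
E
python3 - <<'E'
from h import *
st()
for n in("top","side"):
    im,c=shot(n,n+"0"); print(n,c[2][:3,3].round(3),c[2][:3,2].round(3),c[0][0,0],c[1])
E
```

```text
pics
t 0.0 p [0.1894 0.6212 0.2215] rv [-4.630e-01 -3.107e+00  3.000e-03] F [-0.5 -0.4  0.1] g 1.007
top [0.154 0.174 1.827] [ 0.222  0.001 -0.975] 538.5500639624595 -0.024199157573823262
side [0.544 1.511 0.858] [-0.006 -0.874 -0.486] 604.5864965125271 -0.1470801144455875
```

View pics/top0.png

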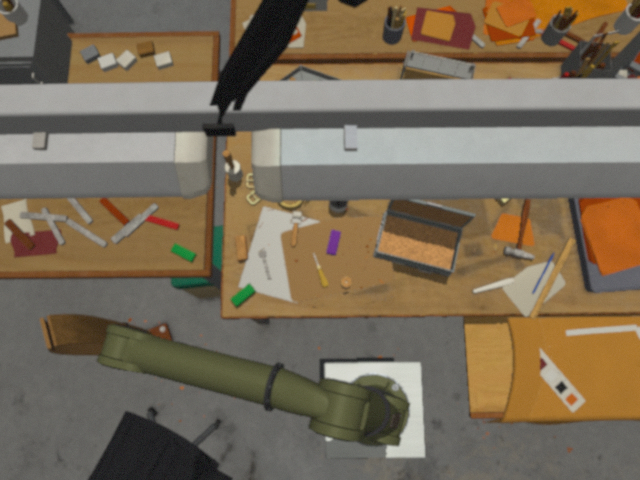

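View pics/side0.png

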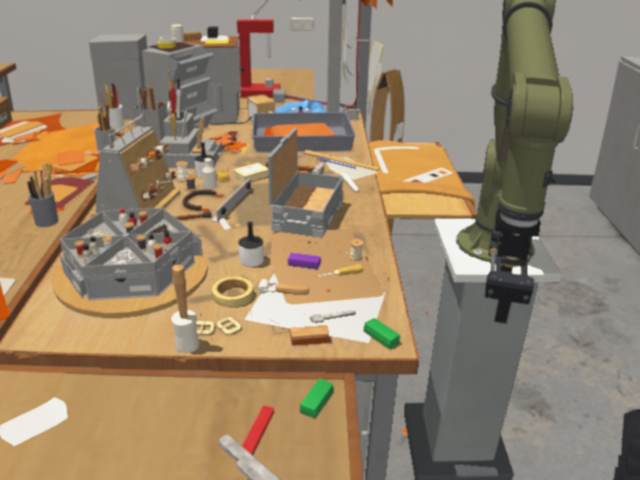

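Run:
```python
from h import *
a,ct=load("top0"); b,cs=load("side0")
P={"awl":((320,270),(347,269)),"roller":((296,232),(290,289)),"iron":((265,262),(332,315)),"sander":((242,247),(309,337)),"spool":((345,283),(357,249)),"pot":((338,207),(251,250))}
for k,(p,q) in P.items():
    m,e=tri(ct,p,cs,q); print(k,onz(ct,*p,.01).round(3),onz(cs,*q,.01).round(3),m.round(3),round(e,4))
for p in [(376,252),(453,275),(460,240),(387,205),(474,212)]: print(p,onz(ct,*p,.05).round(3))
for p in [(215,225),(255,185)]: print(p,onz(cs,*p,.04).round(3))
A=cv2.resize(a[190:315,220:480],None,fx=3,fy=3,interpolation=cv2.INTER_CUBIC)
B=cv2.resize(b[120:350,170:410],None,fx=3.2,fy=2.4,interpolation=cv2.INTER_CUBIC)
B=cv2.resize(b[120:350,160:420],None,fx=2.6,fy=2.6,interpolation=cv2.INTER_CUBIC)
cv2.imwrite("pics/A.png",A);cv2.imwrite("pics/B.png",B)
```

```text
awl [0.46  0.173 0.01 ] [0.44  0.156 0.01 ] [0.449 0.175 0.024] 0.0161
roller [0.594 0.255 0.01 ] [0.588 0.253 0.01 ] [0.59  0.255 0.013] 0.0058
iron [0.489 0.362 0.01 ] [0.485 0.36  0.01 ] [0.487 0.362 0.011] 0.0034
sander [0.543 0.442 0.01 ] [0.539 0.444 0.01 ] [0.541 0.442 0.009] 0.0034
spool [0.414 0.089 0.01 ] [0.406 0.05  0.01 ] [0.41  0.09  0.033] 0.0006
pot [0.683 0.108 0.01 ] [0.702 0.061 0.01 ] [0.687 0.108 0.034] 0.0212
(376, 252) [ 0.512 -0.016  0.05 ]
(453, 275) [ 0.431 -0.27   0.05 ]
(460, 240) [ 0.551 -0.302  0.05 ]
(387, 205) [ 0.676 -0.059  0.05 ]
(474, 212) [ 0.649 -0.356  0.05 ]
(215, 225) [ 0.813 -0.028  0.04 ]
(255, 185) [ 0.72  -0.312  0.04 ]
```

View pics/B.png

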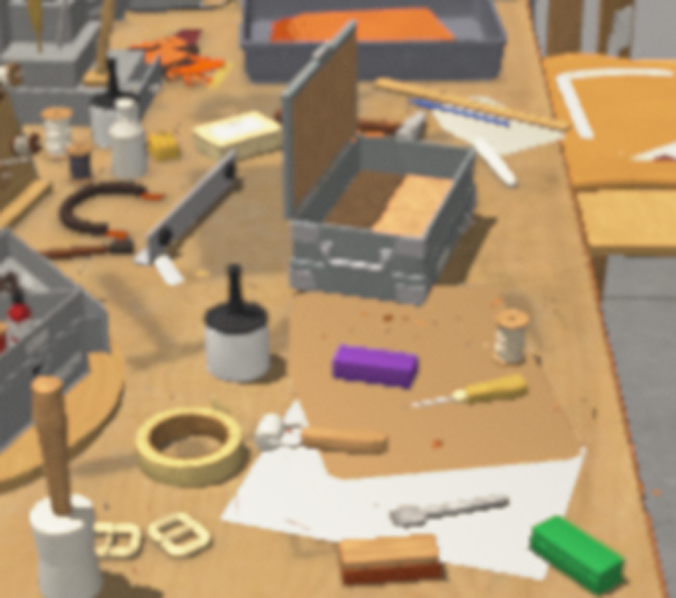

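Run:
```python
from h import *
s=st(); c=cam("wrist"); Rm=R.from_rotvec(s["tool_rot"]).as_matrix()
print((Rm.T@(c[2][:3,3]-s["position"])).round(3)); print((Rm.T@c[2][:3,:3]).round(3), c[0][0,0]); print(Rm.round(3))
print(rel((0.48,0.30,0.33)), rel((.48,.3,.33),np.pi/2))
```

```text
t 0.1 p [0.1894 0.6213 0.2216] rv [-4.630e-01 -3.107e+00  3.000e-03] F [-0.8  0.   0.9] g 0.999
[ 0.08  -0.    -0.162]
[[-0.001 -0.956 -0.292]
 [ 1.    -0.001 -0.001]
 [ 0.001 -0.292  0.956]] 333.1468354934213
[[-0.957  0.291 -0.   ]
 [ 0.291  0.957 -0.002]
 [-0.    -0.002 -1.   ]]
[-371.6 -222.8 -108. ] (array([-371.6, -222.8, -108. ]), array([-0.002, -0.   , -0.296]))
```

```bash
python3 -m creep '[[[1,-40,-22,-20,0,0,0],[1,-80,-45,-40,0,0,0],[1,-120,-70,-60,0,0,0],[1,-160,-95,-80,0,0,0],[1,-200,-120,-100,0,0,0]]]'
python3 -m creep '[[[1,-40,-22,-8,0,0,-0.1],[1,-80,-45,-8,0,0,-0.2],[1,-120,-70,-8,0,0,-0.296],[1,-160,-95,-8,0,0,-0.296],[1,-172,-103,-8,0,0,-0.296]]]'
python3 - <<'E'
from h import *
shot("wrist","w1");st()
E
```

```text
time: 0.6
position: [0.3443, 0.4496, 0.3214]
tool_rot: [-0.463, -3.107, 0.001]
ft_force: [0.1, 0.7, 0.4]
grip_width: 0.997
time: 1.1
position: [0.4818, 0.2966, 0.3288]
tool_rot: [0.014, 3.14, -0.004]
ft_force: [-0.4, -0.5, 0.5]
grip_width: 1.001
t 1.15 p [0.4819 0.2966 0.3287] rv [ 0.015  3.14  -0.004] F [ 1.4 -1.5 -0.3] g 0.998
```

View pics/w1.png

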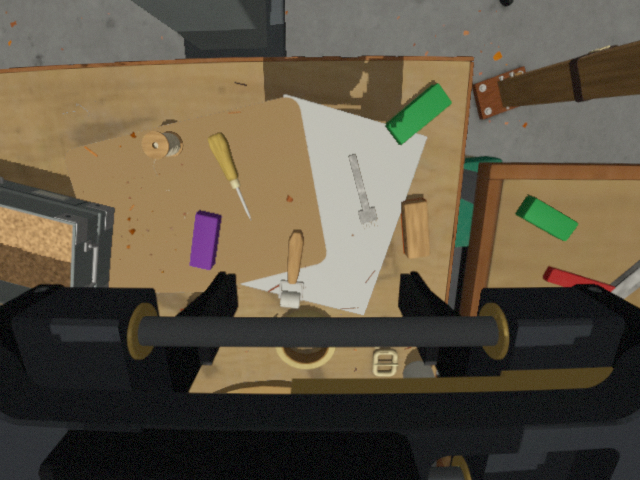

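```bash
python3 -m creep '[[[1,15,-50,0,0,0,0],[1,30,-97,0,0,0,0],[1,30,-97,0,0,0,0],[1,30,-97,0,0,0,0]]]'
python3 - <<'E'
from h import *
b,c2=shot("wrist","w2"); b=b[:,:,::-1];st()
a,c1=load("w1")
G={"awl":((232,172),.01),"roller":((294,265),.011),"iron":((361,188),.006),"sander":((416,229),.027)}
tiles=[]
for k,(p,z) in G.items():
    q=proj(c2,onz(c1,*p,z)); print(k,onz(c1,*p,z).round(3),q.round(1))
    row=[]
    for im,(u,v) in((a,p),(b,q)):
        u,v=int(u),int(v); pad=cv2.copyMakeBorder(im,60,60,60,60,cv2.BORDER_CONSTANT)
        row.append(cv2.resize(pad[v+10:v+110,u+10:u+110],(290,290),interpolation=cv2.INTER_CUBIC))
    tiles.append(np.vstack(row))
cv2.imwrite("pics/C.png",cv2.resize(np.hstack(tiles),(800,400)))
E
```

```text
time: 1.55
position: [0.4472, 0.2062, 0.3294]
tool_rot: [-0.0, 3.141, 0.003]
ft_force: [-0.3, 0.8, -0.4]
grip_width: 1.002
t 1.6 p [0.4472 0.2074 0.3292] rv [-3.000e-03  3.141e+00  2.000e-03] F [-0.5  0.4  0.6] g 0.998
awl [0.454 0.172 0.01 ] [294.6 195.1]
roller [0.598 0.256 0.011] [350.  285.2]
iron [0.48  0.358 0.006] [419.2 211.6]
sander [0.537 0.437 0.027] [472.1 252. ]
```

View pics/C.png

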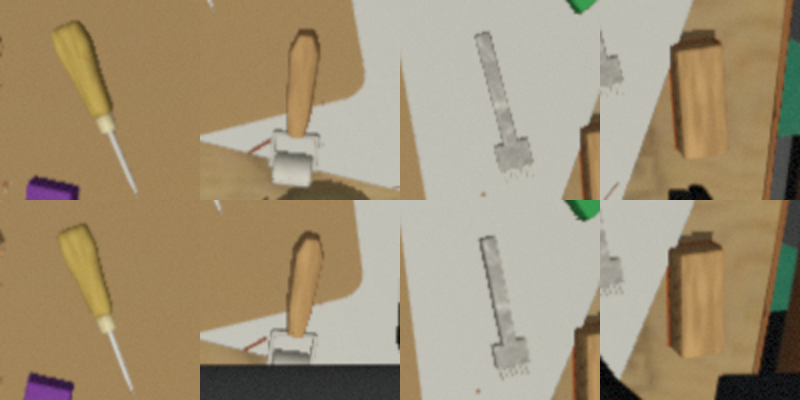

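```bash
cat > m.py <<'E'
from h import *
a,c1=load("w1");b,c2=load("w2")
D={"awl butt":((216,136),(280,160)),"awl tip":((249.5,218),(309.5,239.5)),"rol end":((296.5,231),(356,252.5)),"rol neck":((292.5,282.5),(348.5,301.5)),
"iron end":((352.5,155.5),(412.5,180)),"iron teeth":((369,223),(425,247)),"sand c":((415.5,229),(471,252)),"sand near":((414,200.5),(471.2,225.2)),"sand far":((417,257.2),(470.7,279.2))}
P={}
for k,(p,q) in D.items():
    m,e=tri(c1,p,c2,q); P[k]=m; print(k,m.round(4),round(e,4))
H={"awl":.0095,"rol":.011,"iron":.0055,"sand":.027}
for k,x,y in(("awl","butt","tip"),("rol","end","neck"),("iron","end","teeth"),("sand","near","far")):
    z=H[k]
    A=(onz(c1,*D[f"{k} {x}"][0],z)+onz(c2,*D[f"{k} {x}"][1],z))/2;B=(onz(c1,*D[f"{k} {y}"][0],z)+onz(c2,*D[f"{k} {y}"][1],z))/2
    d=B-A; print(k,A.round(4),B.round(4),"len",np.linalg.norm(d).round(4),"dir",np.arctan2(d[1],d[0]).round(3))
E
python3 m.py
```

```text
awl butt [0.4039 0.1514 0.0047] 0.0002
awl tip [0.5215 0.1928 0.0124] 0.0004
rol end [0.5396 0.2627 0.0207] 0.0008
rol neck [0.6236 0.2539 0.0178] 0.0012
iron end [0.4331 0.3447 0.0018] 0.0004
iron teeth [0.5321 0.3695 0.0128] 0.0027
sand c [0.5381 0.4372 0.0224] 0.0004
sand near [0.4957 0.4317 0.0228] 0.0008
sand far [0.5822 0.4425 0.0235] 0.001
awl [0.4037 0.1524 0.0095] [0.5223 0.1924 0.0095] len 0.1252 dir 0.326
rol [0.5428 0.2629 0.011 ] [0.627  0.2539 0.011 ] len 0.0848 dir -0.107
iron [0.4328 0.344  0.0055] [0.5344 0.3714 0.0055] len 0.1052 dir 0.263
sand [0.4948 0.4301 0.027 ] [0.5807 0.4411 0.027 ] len 0.0867 dir 0.127
```

```bash
python3 -m creep '[[[1,0,-50,-10,0,0,0],[1,0,-100,-20,0,0,0],[1,0,-150,-30,0,0,0],[1,0,-200,-40,0,0,0],[1,0,-250,-50,0,0,0]]]' >/dev/null
python3 -m creep '[[[1,0,0,0,0,0,0],[1,0,0,0,0,0,0]]]'
python3 -c "
from h import *
st();shot('wrist','c1')"
python3 -m creep '[[[1,0,-50,0,0,0,0],[1,0,-100,0,0,0,0],[1,0,-150,0,0,0,0],[1,0,-150,0,0,0,0],[1,0,-150,0,0,0,0]]]'
python3 -c "
from h import *
st();shot('wrist','c2')
a,_=load('c1');b,_=load('c2');cv2.imwrite('pics/D.png',np.vstack([a[:300],b[:300]]))"
```

```text
time: 2.3
position: [0.4487, -0.0382, 0.3783]
tool_rot: [-0.001, 3.141, 0.001]
ft_force: [0.7, 1.6, -0.6]
grip_width: 1.0
t 2.3 p [ 0.4487 -0.0382  0.3783] rv [-1.000e-03  3.141e+00  1.000e-03] F [ 0.7  1.6 -0.6] g 1.0
time: 2.85
position: [0.4489, -0.1877, 0.3775]
tool_rot: [0.002, -3.141, -0.0]
ft_force: [-0.8, 0.8, -0.7]
grip_width: 0.997
t 2.85 p [ 0.4489 -0.1877  0.3775] rv [ 2.000e-03 -3.141e+00 -0.000e+00] F [-0.8  0.8 -0.7] g 0.997
```

View pics/D.png

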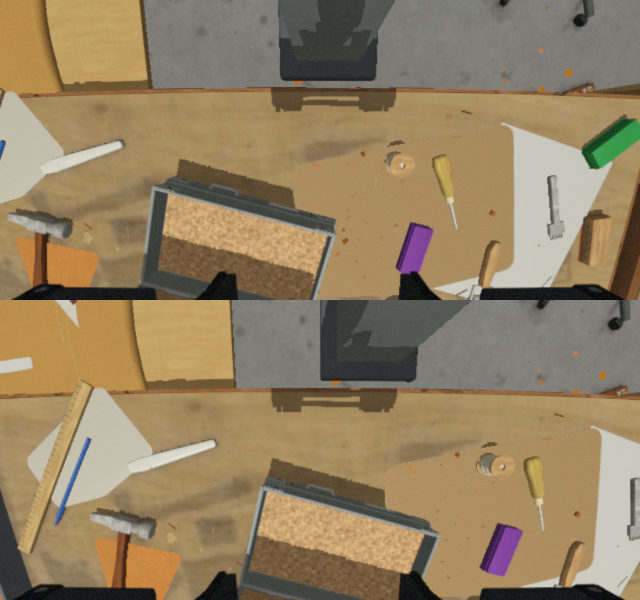

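Run:
```python
from h import *
a,c1=load('c1');b,c2=load('c2')
for p,q in (((152,184),(263,181)),((335,233),(438,232))):
    print(tri(c1,p,c2,q), onz(c1,*p,.092).round(4),onz(c2,*q,.092).round(4))
def t(im,u,v): return cv2.resize(im[v-25:v+25,u-25:u+25],(400,300) if 0 else (300,300),interpolation=cv2.INTER_CUBIC)
cv2.imwrite('pics/E.png',np.vstack([np.hstack([t(a,155,190),t(a,330,230)]),np.hstack([t(b,265,185),t(b,435,230)])]))
```

```text
(array([ 0.43063549, -0.26104091,  0.10021589]), np.float64(0.0034732292742705962)) [ 0.4336 -0.2653  0.092 ] [ 0.43   -0.2624  0.092 ]
(array([ 0.50604281, -0.01451967,  0.07949296]), np.float64(0.0023008277658336453)) [ 0.5035 -0.0152  0.092 ] [ 0.5012 -0.0194  0.092 ]
```

View pics/E.png

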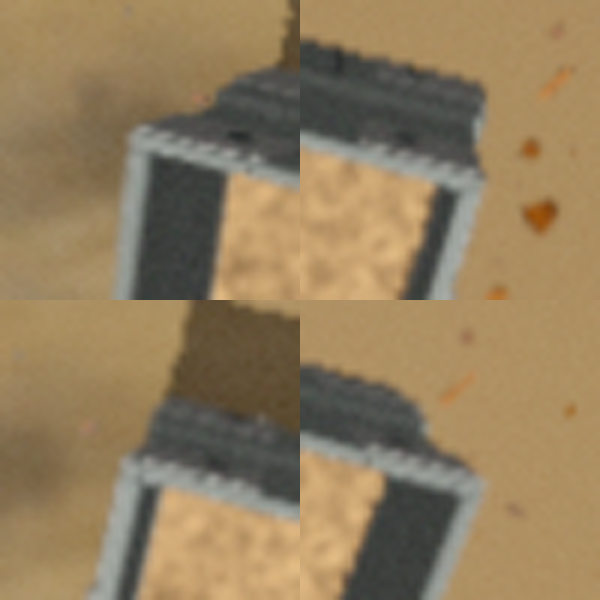

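Run:
```python
from h import *
a,c1=load('c1');b,c2=load('c2')
L=[]
for p,q in (((152,186.3),(260.3,186.3)),((335.8,235),(440.5,235.3))):
    print(tri(c1,p,c2,q)); L.append((onz(c1,*p,.092)+onz(c2,*q,.092))/2); print(onz(c1,*p,.092),onz(c2,*q,.092))
d=L[1]-L[0]; n=np.linalg.norm(d); print("width",n); u=d/n; x=np.array([u[1],-u[0],0]); m=(L[0]+L[1])/2
c=m+.075*x; print("chest",c.round(4),"yaw",np.arctan2(x[1],x[0]).round(4))
for k,p in dict(iron=(-8,98),sander=(0,52),roller=(-16,8),awl=(-23,-47)).items():
    print(k,(c+x*p[0]/1e3+u*p[1]/1e3)[:2].round(4))
print(rel((.538,.436,.06),.127+np.pi/2))
```

```text
(array([ 0.43722163, -0.26671341,  0.09001874]), np.float64(0.0004030806233639409))
[ 0.43671811 -0.26569671  0.092     ] [ 0.43712542 -0.26637436  0.092     ]
(array([ 0.50741207, -0.01376893,  0.08812241]), np.float64(0.0003954543310251146))
[ 0.50642942 -0.01398228  0.092     ] [ 0.50602129 -0.01529321  0.092     ]
width 0.2607754488284273
chest [ 0.5439 -0.1603  0.092 ] yaw -0.269
iron [ 0.5622 -0.0637]
sander [ 0.5577 -0.1101]
roller [ 0.5306 -0.1483]
awl [ 0.5092 -0.1995]
(array([-91.9, 621.9, 317.6]), array([ 0.001, -0.001, -0.123]))
```

```bash
cat >> h.py <<'E'
REG={"awl":[(.4037,.1524),(.5223,.1924)],"roller":[(.54,.263),(.66,.25)],"iron":[(.433,.344),(.535,.372)],"sander":[(.4948,.43),(.58,.441)],"spool":[(.41,.06),(.41,.11)],"pot":[(.69,.108),(.69,.108)]}
def moved():
    for n in("top","side"):
        o,c=load(n+"0"); im=ctrl.get_image(n)[:,:,::-1]; d=cv2.absdiff(o,im).max(2); r={}
        for k,(p,q) in REG.items():
            m=np.zeros(d.shape,np.uint8); a=proj(c,(*p,.01)).astype(int).tolist(); b=proj(c,(*q,.01)).astype(int).tolist()
            cv2.line(m,a,b,255,9); r[k]=int((d[m>0]>40).sum())
        print(n,r)
E
python3 -m creep '[[[1,0,50,20,0,0,0],[1,0,100,50,0,0,0],[1,0,150,70,0,0,0],[1,0,200,90,0,0,0],[1,0,250,110,0,0,0]]]'>/dev/null
python3 -m creep '[[[1,5,35,30,0,0,-0.08],[1,10,70,60,0,0,-0.16],[1,15,101,90,0,0,-0.24],[1,15,101,115,0,0,-0.323],[1,15,101,115,0,0,-0.323]]]'
python3 - <<'E'
from h import *
moved();print(rel((.434,.163,.004),.326+np.pi/2));st()
E
```

```text
time: 3.9
position: [0.4288, 0.1422, 0.1581]
tool_rot: [0.516, -3.091, 0.004]
ft_force: [0.6, -0.8, 1.2]
grip_width: 0.998
top {'awl': 284, 'roller': 0, 'iron': 0, 'sander': 0, 'spool': 233, 'pot': 0}
side {'awl': 0, 'roller': 0, 'iron': 0, 'sander': 0, 'spool': 1, 'pot': 0}
(array([ -8.7,  20.2, 158. ]), array([-0.   , -0.001, -0.002]))
t 4.0 p [0.4323 0.1411 0.162 ] rv [ 5.07e-01 -3.10e+00  1.00e-03] F [-0.3 -0.2  0.7] g 0.999
```

```bash
python3 -m creep '[[[0.6,-9,20,20,0,0,0],[0.6,-9,20,60,0,0,0],[0.6,-9,20,100,0,0,0],[0.6,-9,20,135,0,0,0],[0.6,-9,20,157,0,0,0]]]' 
python3 -m creep '[[[0.6,0,0,0,0,0,0],[0.1,0,0,0,0,0,0],[0.1,0,0,0,0,0,0],[0.1,0,0,0,0,0,0],[0.1,0,0,0,0,0,0]]]' 30
python3 -c "
from h import *
st();im,c=shot('wrist','g1')"
```

```text
time: 4.5
position: [0.4354, 0.1619, 0.0043]
tool_rot: [-0.503, 3.101, 0.001]
ft_force: [-0.1, 0.0, 0.2]
grip_width: 0.645
time: 5.0
position: [0.4361, 0.1621, 0.0061]
tool_rot: [-0.505, 3.098, 0.002]
ft_force: [-0.4, 0.8, 0.8]
grip_width: 0.324
t 5.0 p [0.4361 0.1621 0.0061] rv [-5.050e-01  3.098e+00  2.000e-03] F [-0.4  0.8  0.8] g 0.324
```

View pics/g1.png

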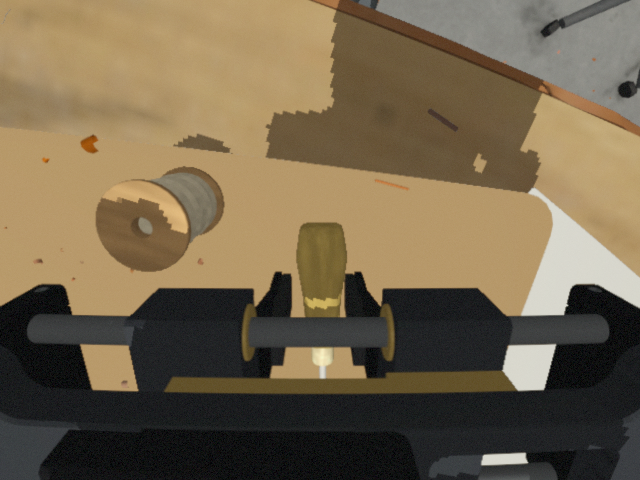

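```bash
python3 -m creep '[[[0.1,0,0,-40,0,0,0],[0.1,0,0,-85,0,0,0],[0.1,5,-20,-125,0,0,0.13],[0.1,12,-60,-155,0,0,0.26],[0.1,20,-100,-155,0,0,0.4]]]' 
python3 -c "
from h import *
st();print(rel((.509,-.1995,.17),.517))"
```

```text
time: 5.55
position: [0.4511, 0.0605, 0.1648]
tool_rot: [0.126, 3.13, 0.006]
ft_force: [1.4, 0.1, -0.4]
grip_width: 0.252
t 5.55 p [0.4511 0.0605 0.1648] rv [0.126 3.13  0.006] F [ 1.4  0.1 -0.4] g 0.252
(array([ -78.6, -254.5,   -5.6]), array([0.008, 0.006, 0.974]))
```

```bash
python3 -m creep '[[[0.1,-10,-45,-5,0,0,0.13],[0.1,-25,-90,-5,0,0,0.26],[0.1,-40,-135,-5,0,0,0.4],[0.1,-55,-180,-5,0,0,0.53],[0.1,-70,-225,-5,0,0,0.66]]]' 
python3 -c "
from h import *
st();print(rel((.509,-.1995,.17),.517))"
```

```text
time: 6.05
position: [0.5007, -0.171, 0.1654]
tool_rot: [1.139, 2.927, 0.002]
ft_force: [0.4, -0.1, -0.6]
grip_width: 0.25
t 6.05 p [ 0.5007 -0.171   0.1654] rv [1.139e+00 2.927e+00 2.000e-03] F [ 0.4 -0.1 -0.6] g 0.25
(array([-25.4, -15.4,  -4.6]), array([0.002, 0.   , 0.312]))
```

```bash
python3 -m creep '[[[0.1,-12,-8,0,0,0,0.12],[0.1,-25,-15,0,0,0,0.24],[0.1,-25,-15,0,0,0,0.312],[0.1,-25,-15,0,0,0,0.312]]]' 
python3 -c "
from h import *
st();_,c=load('g1');print(onz(c,322,224,.014)-[.436,.1621,0]);
print(rel((.509,-.1995,.054),.517));shot('wrist','p1')"
```

```text
time: 6.45
position: [0.5087, -0.1977, 0.1648]
tool_rot: [-1.575, -2.718, 0.0]
ft_force: [-1.1, 0.4, -0.8]
grip_width: 0.255
t 6.45 p [ 0.5087 -0.1977  0.1648] rv [-1.575 -2.718  0.   ] F [-1.1  0.4 -0.8] g 0.255
[-0.03665661 -0.01130173  0.014     ]
(array([ -1.7,  -0.7, 110.8]), array([-0.   , -0.   ,  0.004]))
```

View pics/p1.png

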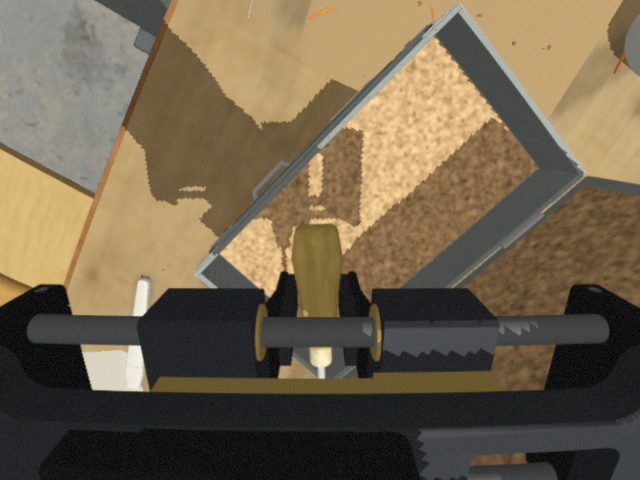

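```bash
python3 -m creep '[[[0.1,2,-4,20,0,0,0],[0.1,2,-4,45,0,0,0],[0.1,2,-4,65,0,0,0],[0.1,2,-4,80,0,0,0]]]' 
python3 -m creep '[[[0.1,0,0,12,0,0,0],[0.1,0,0,22,0,0,0],[0.1,0,0,28,0,0,0],[0.1,0,0,28,0,0,0]]]'
```

```text
time: 6.9
position: [0.504, -0.1964, 0.0836]
tool_rot: [-1.569, -2.72, -0.001]
ft_force: [0.2, -0.4, 0.2]
grip_width: 0.251
time: 7.3
position: [0.5042, -0.1973, 0.0563]
tool_rot: [-1.572, -2.719, 0.001]
ft_force: [-0.3, -0.1, -1.4]
grip_width: 0.249
```

```bash
python3 -m creep '[[[0.45,0,0,2,0,0,0],[0.45,0,0,2,0,0,0],[0.45,0,0,2,0,0,0],[0.45,0,0,2,0,0,0]]]' 
python3 -m creep '[[[0.45,0,0,-30,0,0,0],[0.45,0,0,-75,0,0,0],[0.45,0,0,-120,0,0,-0.1],[0.6,0,0,-135,0,0,-0.25],[0.8,0,0,-135,0,0,-0.4]]]' 
python3 -c "
from h import *
st();print(rel((.538,.436,.17),.127+np.pi/2));shot('wrist','p2');moved()"
```

```text
time: 7.7
position: [0.5048, -0.1975, 0.0552]
tool_rot: [1.572, 2.719, 0.001]
ft_force: [0.4, 0.1, 0.5]
grip_width: 0.438
time: 8.2
position: [0.5065, -0.1982, 0.1936]
tool_rot: [0.99, 2.974, 0.003]
ft_force: [0.3, -0.4, -0.4]
grip_width: 0.556
t 8.2 p [ 0.5065 -0.1982  0.1936] rv [0.99  2.974 0.003] F [ 0.3 -0.4 -0.4] g 0.556
(array([355.1, 526.5,  23.5]), array([ 0.001,  0.007, -0.77 ]))
top {'awl': 28, 'roller': 0, 'iron': 0, 'sander': 0, 'spool': 0, 'pot': 0}
side {'awl': 107, 'roller': 0, 'iron': 0, 'sander': 0, 'spool': 0, 'pot': 0}
```

View pics/p2.png

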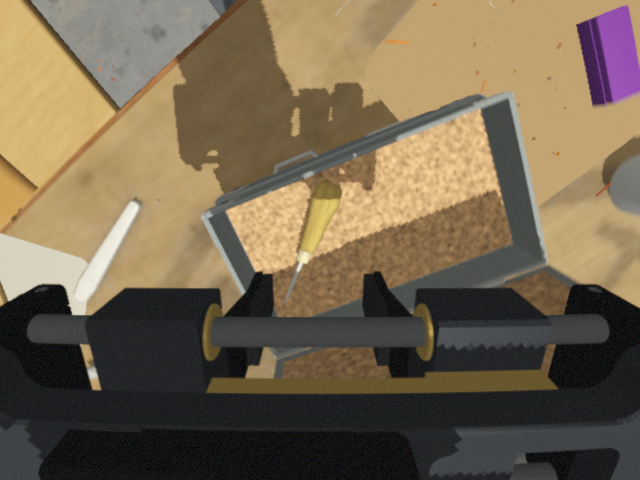

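```bash
python3 -m creep '[[[1,27,40,0,0,0,0],[1,54,80,0,0,0,0],[1,81,120,0,0,0,0],[1,108,160,0,0,0,0],[1,135,200,0,0,0,0]]]' >/dev/null
python3 -m creep '[[[1,27,40,5,0,0,-0.14],[1,54,80,10,0,0,-0.28],[1,81,120,15,0,0,-0.42],[1,108,160,20,0,0,-0.56],[1,135,200,23,0,0,-0.7]]]' 
python3 -c "
from h import *
st();print(rel((.538,.436,.17),.127+np.pi/2))"
```

```text
time: 9.35
position: [0.5302, 0.286, 0.1655]
tool_rot: [0.083, -3.139, 0.001]
ft_force: [-0.1, -0.8, 0.4]
grip_width: 1.001
t 9.35 p [0.5302 0.286  0.1655] rv [ 8.300e-02 -3.139e+00  1.000e-03] F [-0.1 -0.8  0.4] g 1.001
(array([-15.7, 149.3,  -4.7]), array([-0.001, -0.002, -0.074]))
```

```bash
python3 -m creep '[[[0.58,-5,50,0,0,0,-0.03],[0.58,-10,100,0,0,0,-0.074],[0.58,-16,149,0,0,0,-0.074],[0.58,-16,149,20,0,0,-0.074],[0.58,-16,149,60,0,0,-0.074]]]'
python3 -c "
from h import *
st();print(rel((.538,.436,.006),.127+np.pi/2));c=cam('wrist');im=ctrl.get_image('wrist')[:,:,::-1]
z=.027
for p in REG['sander']: print(proj(c,(*p,z)))
cv2.imwrite('pics/s1.png',im)
hsv=cv2.cvtColor(im,cv2.COLOR_BGR2HSV);print(hsv[230:300:10,300:340:20].tolist())"
```

```text
time: 9.85
position: [0.5401, 0.4381, 0.1081]
tool_rot: [-0.196, 3.131, 0.006]
ft_force: [0.6, -0.2, -0.1]
grip_width: 0.64
t 9.85 p [0.5401 0.4381 0.1081] rv [-0.196  3.131  0.006] F [ 0.6 -0.2 -0.1] g 0.64
(array([  2.8,  -2.1, 102.1]), array([ 0.003,  0.005, -0.002]))
[315.74563163 181.39060006]
[316.40030396 288.4950641 ]
[[[18, 131, 156], [18, 116, 198]], [[17, 123, 154], [18, 121, 192]], [[15, 122, 146], [18, 119, 191]], [[17, 123, 143], [17, 120, 189]], [[17, 123, 137], [18, 123, 185]], [[18, 115, 146], [17, 120, 187]], [[20, 108, 168], [19, 109, 171]]]
```

View pics/s1.png

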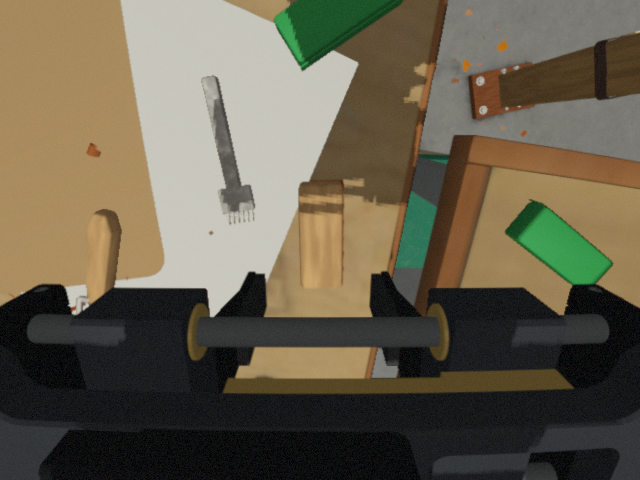

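```bash
python3 -m creep '[[[0.58,3,1,30,0,0,0],[0.58,3,1,65,0,0,0],[0.58,3,1,90,0,0,0],[0.58,3,1,102,0,0,0],[0.58,3,1,102,0,0,0]]]'
python3 -m creep '[[[0.2,0,0,0,0,0,0],[0.2,0,0,0,0,0,0],[0.2,0,0,0,0,0,0],[0.2,0,0,0,0,0,0]]]' 30
python3 -m creep '[[[0.2,0,0,-30,0,0,0],[0.2,0,0,-80,0,0,0],[0.2,0,0,-130,0,0,0],[0.2,0,0,-165,0,0,0]]]'
python3 -c "
from h import *
st();print(rel((.5577,-.1101,.17),-.269+np.pi/2))"
```

```text
time: 10.4
position: [0.5356, 0.4337, 0.0034]
tool_rot: [0.193, -3.133, 0.003]
ft_force: [-0.2, 0.1, 1.0]
grip_width: 0.582
time: 10.8
position: [0.537, 0.4356, 0.0065]
tool_rot: [-0.196, 3.133, 0.003]
ft_force: [0.0, 0.5, 4.0]
grip_width: 0.387
time: 11.2
position: [0.5372, 0.4351, 0.1741]
tool_rot: [-0.196, 3.132, 0.004]
ft_force: [1.1, -0.2, -0.5]
grip_width: 0.387
t 11.2 p [0.5372 0.4351 0.1741] rv [-0.196  3.132  0.004] F [ 1.1 -0.2 -0.5] g 0.387
(array([  47.5, -543.5,    2.8]), array([0.003, 0.003, 0.394]))
```

```bash
python3 -m creep '[[[0.2,4,-48,0,0,0,0],[0.2,8,-96,0,0,0,0],[0.2,12,-144,0,0,0,0],[0.2,16,-192,0,0,0,0],[0.2,20,-240,0,0,0,0]]]' >/dev/null
python3 -m creep '[[[0.2,4,-48,0,0,0,0.08],[0.2,8,-96,0,0,0,0.16],[0.2,12,-144,0,0,0,0.24],[0.2,16,-192,0,0,0,0.32],[0.2,22,-240,0,0,0,0.394]]]'
python3 -c "
from h import *
st();print(rel((.5577,-.1101,.056),-.269+np.pi/2));moved()"
```

```text
time: 12.2
position: [0.5543, -0.0487, 0.1703]
tool_rot: [0.426, 3.112, 0.001]
ft_force: [0.4, 0.6, -0.4]
grip_width: 0.387
t 12.2 p [ 0.5543 -0.0487  0.1703] rv [4.260e-01 3.112e+00 1.000e-03] F [ 0.4  0.6 -0.4] g 0.387
(array([-19.7, -58.3, 114.2]), array([ 0.001,  0.001, -0.003]))
top {'awl': 29, 'roller': 0, 'iron': 0, 'sander': 23, 'spool': 0, 'pot': 0}
side {'awl': 109, 'roller': 0, 'iron': 0, 'sander': 316, 'spool': 0, 'pot': 0}
```

```bash
python3 -m creep '[[[0.2,-10,-35,0,0,0,0],[0.2,-20,-58,0,0,0,0],[0.2,-20,-58,30,0,0,0],[0.2,-20,-58,60,0,0,0],[0.2,-20,-58,85,0,0,0]]]'
python3 -m creep '[[[0.2,0,0,12,0,0,0],[0.2,0,0,22,0,0,0],[0.2,0,0,29,0,0,0],[0.2,0,0,29,0,0,0]]]'
python3 -m creep '[[[0.52,0,0,0,0,0,0],[0.52,0,0,0,0,0,0],[0.52,0,0,0,0,0,0]]]'
python3 -m creep '[[[0.52,0,0,-20,0,0,0],[0.52,0,0,-60,0,0,0],[0.52,0,0,-110,0,0,0],[0.6,0,0,-120,0,0,0]]]'
python3 -c "
from h import *
st();print(rel((.589,.258,.17),-.107+np.pi/2));shot('wrist','p3')"
```

```text
time: 12.8
position: [0.5578, -0.1079, 0.0836]
tool_rot: [-0.422, -3.113, -0.001]
ft_force: [0.4, 0.0, -0.0]
grip_width: 0.392
time: 13.2
position: [0.5584, -0.1079, 0.0557]
tool_rot: [-0.421, -3.113, -0.0]
ft_force: [-0.1, 0.9, -1.1]
grip_width: 0.388
time: 13.5
position: [0.5591, -0.1081, 0.0567]
tool_rot: [0.421, 3.112, 0.001]
ft_force: [0.9, -0.0, 0.1]
grip_width: 0.503
time: 13.9
position: [0.5619, -0.1091, 0.1823]
tool_rot: [0.42, 3.103, 0.002]
ft_force: [0.0, 0.4, 0.7]
grip_width: 0.555
t 13.9 p [ 0.5619 -0.1091  0.1823] rv [4.200e-01 3.103e+00 2.000e-03] F [0.  0.4 0.7] g 0.555
(array([ 71.6, 361. ,  12.5]), array([ 0.002,  0.01 , -0.162]))
```

```bash
python3 -m creep '[[[0.7,10,48,5,0,0,0],[0.7,20,96,10,0,0,0],[0.7,30,144,12,0,0,0],[0.7,40,192,12,0,0,0],[0.7,50,240,12,0,0,0]]]' >/dev/null
python3 -m creep '[[[0.7,7,40,0,0,0,-0.05],[0.7,14,80,0,0,0,-0.1],[0.7,22,121,0,0,0,-0.162],[0.7,22,121,0,0,0,-0.162],[0.7,22,121,0,0,0,-0.162]]]'
python3 -c "
from h import *
st();print(rel((.589,.258,.006),-.107+np.pi/2));moved();shot('wrist','r1');_,c=load('r1');print(proj(c,(.5428,.2629,.011)))
a=cv2.imread('pics/p3.png');b=cv2.imread('pics/r1.png');cv2.imwrite('pics/F.png',np.hstack([a[:,100:500],b[:,120:520]]))"
```

```text
time: 14.95
position: [0.5838, 0.2602, 0.1621]
tool_rot: [-0.164, -3.135, 0.002]
ft_force: [0.5, -0.9, 0.5]
grip_width: 0.697
t 14.95 p [0.5838 0.2602 0.1621] rv [-1.640e-01 -3.135e+00  2.000e-03] F [ 0.5 -0.9  0.5] g 0.697
(array([ -5.6,  -1.4, 156.1]), array([-0.002, -0.002,  0.003]))
top {'awl': 482, 'roller': 422, 'iron': 19, 'sander': 24, 'spool': 118, 'pot': 0}
side {'awl': 107, 'roller': 0, 'iron': 31, 'sander': 317, 'spool': 0, 'pot': 0}
[320.27002772 174.94667445]
```

View pics/F.png

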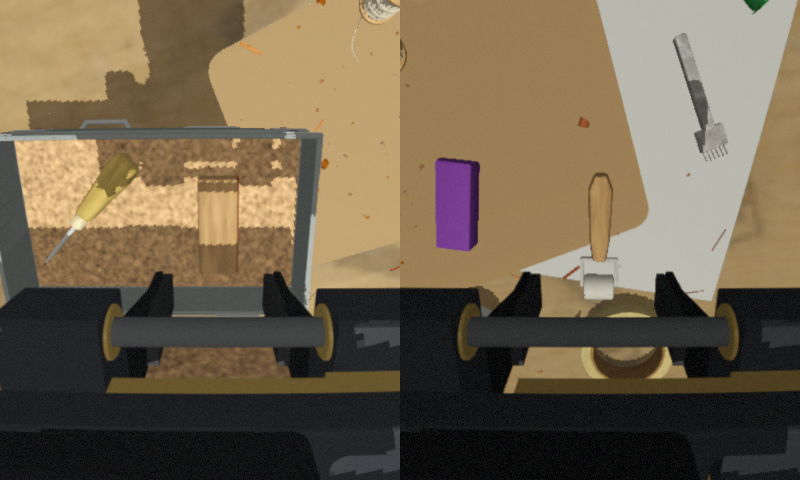

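```bash
python3 -m creep '[[[0.6,-5,-1,35,0,0,0],[0.6,-5,-1,80,0,0,0],[0.6,-5,-1,120,0,0,0],[0.6,-5,-1,148,0,0,0],[0.6,-5,-1,156,0,0,0]]]'>/dev/null
python3 -m creep '[[[0.6,0,0,0,0,0,0],[0.1,0,0,0,0,0,0],[0.1,0,0,0,0,0,0],[0.1,0,0,0,0,0,0],[0.1,0,0,0,0,0,0]]]' 30
python3 -c "
from h import *
st();_,c=load('r1');print('iron',onz(c,400,37,.0055),onz(c,434,155,.0055))
im,c=shot('wrist','r2');print(im[150:340:4,320].tolist())
print([proj(c,(*(np.array([.589,.258])-d*np.array([.994,-.107])),.018)).round() for d in(.03,.04,.05,.06)])"
python3 -m creep '[[[0.1,0,0,-30,0,0,0],[0.1,0,0,-80,0,0,0],[0.1,0,0,-130,0,0,0],[0.1,0,0,-165,0,0,0]]]'
```

```text
time: 16.1
position: [0.5904, 0.258, 0.009]
tool_rot: [0.167, 3.136, 0.002]
ft_force: [0.8, -0.0, -0.0]
grip_width: 0.324
t 16.1 p [0.5904 0.258  0.009 ] rv [1.670e-01 3.136e+00 2.000e-03] F [ 0.8 -0.  -0. ] g 0.324
iron [0.43249714 0.34421522 0.0055    ] [0.53624603 0.37136066 0.0055    ]
[[152, 125, 84], [152, 125, 84], [154, 123, 83], [151, 121, 82], [153, 125, 83], [152, 125, 85], [154, 125, 85], [153, 124, 83], [150, 120, 79], [153, 125, 84], [151, 123, 82], [151, 124, 82], [79, 62, 38], [88, 67, 46], [96, 74, 46], [97, 74, 46], [98, 74, 44], [94, 71, 45], [91, 70, 42], [92, 72, 49], [93, 71, 47], [90, 68, 42], [88, 66, 38], [91, 69, 47], [89, 65, 37], [90, 70, 43], [91, 68, 42], [87, 66, 42], [90, 70, 43], [92, 69, 44], [91, 67, 42], [91, 70, 42], [93, 67, 44], [91, 69, 44], [93, 70, 44], [92, 70, 41], [147, 114, 75], [165, 128, 80], [124, 96, 62], [91, 70, 46], [88, 66, 39], [94, 73, 44], [36, 35, 34], [39, 41, 40], [45, 47, 48], [45, 48, 50], [47, 49, 49], [47, 49, 48]]
[array([319., 238.]), array([319., 218.]), array([319., 197.]), array([319., 175.])]
time: 16.55
position: [0.5908, 0.2579, 0.1771]
tool_rot: [0.168, 3.133, 0.004]
ft_force: [0.2, -0.0, -0.2]
grip_width: 0.107
```

```bash
python3 -c "
from h import *
moved();im,c=shot('wrist','r3');a,c1=load('r1');b=im[:,:,::-1]
st()
# orange-brown handle mask in region
for x,cc in((a,c1),(b,c)):
    h=cv2.cvtColor(x,cv2.COLOR_BGR2HSV); m=((h[...,0]>8)&(h[...,0]<17)&(h[...,1]>110)&(h[...,2]>110)).astype(np.uint8); m[:,:270]=0;m[:,380:]=0;m[:140]=0;m[290:]=0
    m=cv2.morphologyEx(m,cv2.MORPH_OPEN,np.ones((5,5)))
    n,l,s,ce=cv2.connectedComponentsWithStats(m); print([(s[i].tolist(),ce[i].round(1),onz(cc,*ce[i],.011).round(4)) for i in range(1,n)])
"
```

```text
top {'awl': 482, 'roller': 397, 'iron': 14, 'sander': 24, 'spool': 132, 'pot': 0}
side {'awl': 107, 'roller': 5, 'iron': 48, 'sander': 317, 'spool': 0, 'pot': 0}
t 16.7 p [0.5916 0.2584 0.1767] rv [0.167 3.131 0.006] F [ 0.5 -0.2 -0.3] g 0.101
[]
[]
```

```bash
python3 -m creep '[[[0.6,0,0,0,0,0,0],[0.6,0,0,0,0,0,0],[0.6,0,0,0,0,0,0],[0.6,0,0,0,0,0,0],[0.6,0,0,0,0,0,0]]]'
python3 -m creep '[[[0.6,2,0,40,0,0,0],[0.6,2,0,85,0,0,0],[0.6,2,0,130,0,0,0],[0.6,2,0,160,0,0,0],[0.6,2,0,171,0,0,0]]]'
python3 -m creep '[[[0.1,0,0,0,0,0,0],[0.1,0,0,0,0,0,0],[0.1,0,0,0,0,0,0],[0.1,0,0,0,0,0,0],[0.1,0,0,0,0,0,0]]]' 30
python3 -m creep '[[[0.1,0,0,0,0,0,0],[0.1,0,0,0,0,0,0],[0.1,0,0,0,0,0,0]]]'
python3 -m creep '[[[0.1,0,0,-20,0,0,0],[0.1,0,0,-60,0,0,0],[0.1,0,0,-110,0,0,0],[0.1,0,0,-165,0,0,0]]]'
```

```text
time: 17.2
position: [0.5895, 0.2575, 0.1721]
tool_rot: [-0.168, -3.136, 0.001]
ft_force: [0.2, -0.2, 0.1]
grip_width: 0.476
time: 17.7
position: [0.5844, 0.2563, 0.0002]
tool_rot: [-0.167, -3.129, 0.006]
ft_force: [-21.3, -9.5, 53.3]
grip_width: 0.595
time: 18.2
position: [0.5879, 0.2579, 0.0022]
tool_rot: [0.168, 3.137, 0.0]
ft_force: [0.4, -0.1, 1.7]
grip_width: 0.236
time: 18.5
position: [0.588, 0.2579, 0.0022]
tool_rot: [0.168, 3.137, 0.001]
ft_force: [-0.4, -0.2, 1.9]
grip_width: 0.239
time: 18.9
position: [0.5869, 0.2575, 0.1625]
tool_rot: [-0.168, -3.135, 0.002]
ft_force: [1.2, 0.4, -0.4]
grip_width: 0.236
```

```bash
python3 -m creep '[[[0.1,5,-48,-5,0,0,0],[0.1,11,-96,-10,0,0,0],[0.1,16,-144,-10,0,0,0],[0.1,22,-192,-10,0,0,0],[0.1,27,-240,-10,0,0,0]]]'
python3 -c "
from h import *
_,c1=load('w1');print(onz(c1,291,307.5,.02),onz(c1,296.5,231,.011));_,c=load('r2');print(onz(c,320,197,.014))
st();print(rel((.528,-.1475,.17),-.269+np.pi/2))"
```

```text
time: 19.4
position: [0.5342, 0.0203, 0.1716]
tool_rot: [-0.167, -3.137, -0.001]
ft_force: [0.9, -0.8, -0.7]
grip_width: 0.236
[0.6667553  0.25002319 0.02      ] [0.54278859 0.2618364  0.011     ]
[0.54016433 0.26359616 0.014     ]
t 19.4 p [0.5342 0.0203 0.1716] rv [-1.670e-01 -3.137e+00 -1.000e-03] F [ 0.9 -0.8 -0.7] g 0.236
(array([ -11.6, -167.6,    1.5]), array([ 0.   , -0.   ,  0.162]))
```

```bash
python3 -m creep '[[[0.1,-4,-45,0,0,0,0.05],[0.1,-8,-90,0,0,0,0.11],[0.1,-12,-130,0,0,0,0.162],[0.1,-14,-168,0,0,0,0.162],[0.1,-14,-168,0,0,0,0.162]]]'
python3 -c "
from h import *
st();print(rel((.5306,-.1483,.054),-.269+np.pi/2));shot('wrist','p4');moved()"
```

```text
time: 19.9
position: [0.5296, -0.1539, 0.1719]
tool_rot: [0.436, 3.111, -0.006]
ft_force: [0.3, 0.2, -1.4]
grip_width: 0.238
t 19.9 p [ 0.5296 -0.1539  0.1719] rv [ 0.436  3.111 -0.006] F [ 0.3  0.2 -1.4] g 0.238
(array([  0.6,   6.1, 117.9]), array([-0.004,  0.001, -0.01 ]))
top {'awl': 29, 'roller': 80, 'iron': 0, 'sander': 22, 'spool': 0, 'pot': 0}
side {'awl': 109, 'roller': 263, 'iron': 0, 'sander': 314, 'spool': 0, 'pot': 0}
```

View pics/p4.png

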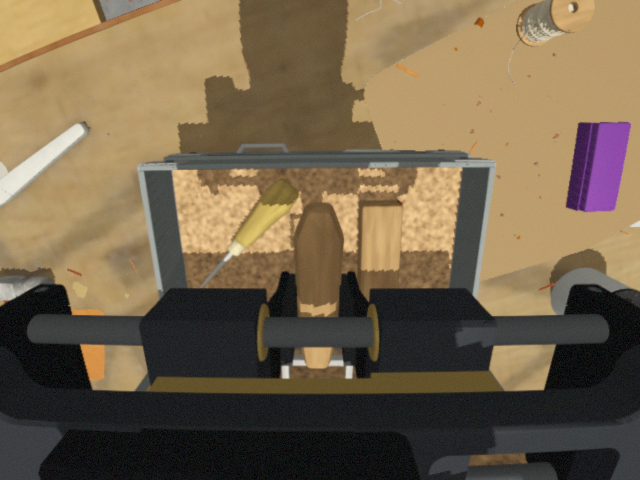

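```bash
python3 -m creep '[[[0.1,1,4,30,0,0,-0.01],[0.1,1,4,60,0,0,-0.01],[0.1,1,4,80,0,0,-0.01],[0.1,1,4,88,0,0,-0.01]]]'
python3 -m creep '[[[0.1,0,0,8,0,0,0],[0.1,0,0,16,0,0,0],[0.1,0,0,24,0,0,0],[0.1,0,0,29,0,0,0],[0.1,0,0,29,0,0,0]]]'
```

```text
time: 20.45
position: [0.5301, -0.1397, 0.0814]
tool_rot: [-0.4, -3.112, -0.001]
ft_force: [-0.1, -0.0, -1.0]
grip_width: 0.238
time: 20.95
position: [0.5311, -0.1423, 0.0543]
tool_rot: [-0.405, -3.114, -0.0]
ft_force: [-1.3, 0.3, -0.8]
grip_width: 0.235
```

```bash
python3 -m creep '[[[0.1,0,-3,-1,0,0,0.03],[0.1,0,-6,-1,0,0,0.03],[0.1,0,-6,-1,0,0,0.03],[0.4,0,-6,-1,0,0,0.03],[0.4,0,-6,0,0,0,0.03]]]'
python3 -m creep '[[[0.35,0,0,0,0,0,0],[0.35,0,0,0,0,0,0],[0.35,0,0,-30,0,0,0],[0.35,0,0,-70,0,0,0],[0.5,0,0,-115,0,0,0]]]'
python3 -m creep '[[[0.4,0,0,0,0,0,0],[0.4,0,0,0,0,0,0]]]'
python3 -c "
from h import *
st();print(rel((.477,.356,.17),.263+np.pi/2));shot('wrist','p5')"
```

```text
time: 21.45
position: [0.5303, -0.1482, 0.0552]
tool_rot: [0.452, 3.108, 0.0]
ft_force: [-0.4, -0.5, 0.4]
grip_width: 0.338
time: 21.95
position: [0.5289, -0.1479, 0.1702]
tool_rot: [-0.452, -3.107, 0.001]
ft_force: [1.2, 0.2, 1.6]
grip_width: 0.388
time: 22.15
position: [0.5307, -0.1482, 0.1709]
tool_rot: [0.451, 3.106, 0.001]
ft_force: [-0.5, -0.7, -0.5]
grip_width: 0.398
t 22.15 p [ 0.5307 -0.1482  0.1709] rv [4.510e-01 3.106e+00 1.000e-03] F [-0.5 -0.7 -0.5] g 0.398
(array([195. , 468.1,   0.9]), array([ 0.   ,  0.003, -0.552]))
```

```bash
python3 -m creep '[[[0.45,19,45,0,0,0,0],[0.45,38,90,0,0,0,0],[0.45,57,135,0,0,0,0],[0.45,76,180,0,0,0,0],[0.45,95,230,0,0,0,0]]]' >/dev/null
python3 -m creep '[[[0.45,20,45,0,0,0,-0.12],[0.45,40,90,0,0,0,-0.24],[0.45,60,135,0,0,0,-0.36],[0.45,80,180,0,0,0,-0.48],[0.45,97,225,0,0,0,-0.552]]]'>/dev/null
python3 -m creep '[[[0.45,0,0,0,0,0,0],[0.45,0,0,0,0,0,0]]]'
python3 -c "
from h import *
moved();st();print(rel((.477,.356,.005),.263+np.pi/2));shot('wrist','i1');_,c=load('i1');print(proj(c,(.4325,.3442,.0055)),proj(c,(.536,.3714,.0055)))
a=cv2.imread('pics/p5.png');b=cv2.imread('pics/i1.png');cv2.imwrite('pics/G.png',np.hstack([a[:,120:520],b[:,120:520]]))"
```

```text
time: 23.4
position: [0.4741, 0.3396, 0.1673]
tool_rot: [0.416, -3.11, 0.004]
ft_force: [0.6, -0.0, 0.6]
grip_width: 0.45
top {'awl': 27, 'roller': 176, 'iron': 398, 'sander': 271, 'spool': 0, 'pot': 0}
side {'awl': 107, 'roller': 272, 'iron': 0, 'sander': 319, 'spool': 0, 'pot': 0}
t 23.5 p [0.4757 0.3371 0.1683] rv [ 0.409 -3.113  0.004] F [ 0.  -0.4  0.5] g 0.446
(array([ -6.5,  18.3, 163.3]), array([-0.002, -0.002, -0.002]))
[337.99625256 176.90324659] [335.9425621  278.37073803]
```

View pics/G.png

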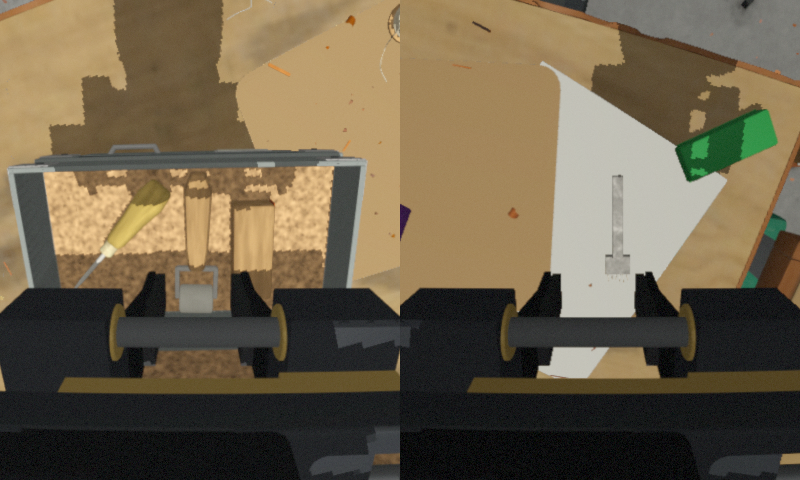

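```bash
python3 -m creep '[[[0.45,-6,18,40,0,0,0],[0.45,-6,18,85,0,0,0],[0.45,-6,18,125,0,0,0],[0.45,-6,18,150,0,0,0],[0.45,-6,18,158,0,0,0]]]'>/dev/null
python3 -m creep '[[[0.45,0,0,2,0,0,0],[0.45,0,0,2,0,0,0],[0.45,0,0,2,0,0,0]]]'
python3 -c "
from h import *
st();print(rel((.477,.356,.004),.263+np.pi/2))"
```

```text
time: 24.35
position: [0.4782, 0.3588, 0.0118]
tool_rot: [-0.411, 3.112, 0.003]
ft_force: [0.3, -0.4, 0.2]
grip_width: 0.451
t 24.35 p [0.4782 0.3588 0.0118] rv [-4.110e-01  3.112e+00  3.000e-03] F [ 0.3 -0.4  0.2] g 0.451
(array([ 1.9, -2.4,  7.8]), array([ 0.002,  0.003, -0.   ]))
```

```bash
python3 -m creep '[[[0.45,2,-2,4,0,0,0],[0.45,2,-2,8,0,0,0],[0,2,-2,8,0,0,0],[0,2,-2,8,0,0,0],[0,2,-2,8,0,0,0]]]' 35
python3 -m creep '[[[0,0,0,0,0,0,0],[0,0,0,0,0,0,0],[0,0,0,0,0,0,0]]]'
python3 -m creep '[[[0,0,0,-30,0,0,0],[0,0,0,-80,0,0,0],[0,0,0,-130,0,0,0],[0,0,0,-165,0,0,0],[0,0,0,-165,0,0,0]]]'
python3 -c "
from h import *
st();print(rel((.5622,-.0637,.17),-.269+np.pi/2))"
```

```text
time: 24.85
position: [0.4754, 0.3558, 0.0019]
tool_rot: [-0.412, 3.114, 0.0]
ft_force: [0.4, 1.1, -0.2]
grip_width: 0.263
time: 25.15
position: [0.4754, 0.3559, 0.0019]
tool_rot: [-0.412, 3.114, 0.0]
ft_force: [-0.6, 0.3, 0.5]
grip_width: 0.122
time: 25.65
position: [0.4784, 0.3579, 0.1734]
tool_rot: [-0.411, 3.105, 0.01]
ft_force: [0.1, 0.8, -0.6]
grip_width: 0.12
t 25.65 p [0.4784 0.3579 0.1734] rv [-0.411  3.105  0.01 ] F [ 0.1  0.8 -0.6] g 0.12
(array([  28.7, -428.9,    0.9]), array([0.008, 0.008, 0.532]))
```

```bash
python3 -m creep '[[[0,3,-45,0,0,0,0],[0,6,-90,0,0,0,0],[0,9,-135,0,0,0,0],[0,12,-180,0,0,0,0],[0,15,-225,0,0,0,0]]]' >/dev/null
python3 -m creep '[[[0,3,-45,0,0,0,0.12],[0,6,-90,0,0,0,0.24],[0,9,-135,0,0,0,0.36],[0,12,-180,0,0,0,0.46],[0,14,-203,0,0,0,0.532]]]'>/dev/null
python3 -m creep '[[[0,0,0,0,0,0,0],[0,0,0,0,0,0,0],[0,0,0,0,0,0,0]]]'
python3 -c "
from h import *
st();print(rel((.5622,-.0637,.054),-.269+np.pi/2))"
```

```text
time: 26.95
position: [0.5585, -0.0627, 0.1662]
tool_rot: [-0.415, -3.113, -0.002]
ft_force: [0.8, 1.2, -0.8]
grip_width: 0.119
t 26.95 p [ 0.5585 -0.0627  0.1662] rv [-4.150e-01 -3.113e+00 -2.000e-03] F [ 0.8  1.2 -0.8] g 0.119
(array([-4.000e+00, -1.000e-01,  1.122e+02]), array([ 0.001, -0.001,  0.004]))
```

```bash
python3 -m creep '[[[0,-4,0,25,0,0,0],[0,-4,0,55,0,0,0],[0,-4,0,75,0,0,0],[0,-4,0,88,0,0,0],[0,-4,0,88,0,0,0]]]'
python3 -m creep '[[[0,0,0,10,0,0,0],[0,0,0,20,0,0,0],[0,0,0,20,0,0,0]]]'
python3 -c "
from h import *
st()
print(rel((.5622,-.0637,.053),-.269+np.pi/2))"
```

```text
time: 27.45
position: [0.5612, -0.0645, 0.077]
tool_rot: [-0.417, -3.11, 0.0]
ft_force: [-0.3, -0.1, -0.5]
grip_width: 0.121
time: 27.75
position: [0.5619, -0.0659, 0.0578]
tool_rot: [-0.42, -3.112, 0.0]
ft_force: [0.2, 0.4, -2.0]
grip_width: 0.12
t 27.75 p [ 0.5619 -0.0659  0.0578] rv [-0.42  -3.112  0.   ] F [ 0.2  0.4 -2. ] g 0.12
(array([0.2, 2.2, 4.8]), array([-0.   , -0.002,  0.   ]))
```

```bash
python3 -m creep '[[[0,0,0,4,0,0,0],[0,0,0,8,0,0,0],[0.25,0,0,8,0,0,0],[0.25,0,0,8,0,0,0],[0.25,0,0,8,0,0,0]]]'
python3 -m creep '[[[0.25,0,0,0,0,0,0],[0.25,0,0,-20,0,0,0],[0.25,0,0,-60,0,0,0],[0.25,0,0,-110,0,0,0],[0.25,0,0,-150,0,0,0]]]'
python3 -m creep '[[[0.3,40,-30,-40,0,0,0],[0.3,50,-60,-80,0,0,0],[0.3,50,-60,-100,0,0,0],[0.3,50,-60,-100,0,0,0]]]'
python3 -c "
from h import *
st();im,c=shot('wrist','p6');_,_=shot('side','side1');moved()
s=cv2.imread('pics/side1.png')
cv2.imwrite('pics/H.png',np.hstack([cv2.resize(im[:340,100:540,::-1],None,fx=.9,fy=.9)[:306],cv2.resize(s[120:250,190:360],(400,306),interpolation=cv2.INTER_CUBIC)]))"
```

```text
time: 28.25
position: [0.563, -0.0662, 0.0512]
tool_rot: [0.421, 3.112, 0.0]
ft_force: [0.5, -0.2, 0.3]
grip_width: 0.239
time: 28.75
position: [0.563, -0.0665, 0.2036]
tool_rot: [0.421, 3.111, 0.001]
ft_force: [-0.0, 0.2, -0.2]
grip_width: 0.25
time: 29.15
position: [0.4996, -0.1133, 0.3061]
tool_rot: [0.425, 3.103, 0.003]
ft_force: [0.9, -0.4, -0.8]
grip_width: 0.299
t 29.15 p [ 0.4996 -0.1133  0.3061] rv [4.250e-01 3.103e+00 3.000e-03] F [ 0.9 -0.4 -0.8] g 0.299
top {'awl': 31, 'roller': 83, 'iron': 39, 'sander': 24, 'spool': 0, 'pot': 0}
side {'awl': 109, 'roller': 251, 'iron': 228, 'sander': 310, 'spool': 0, 'pot': 0}
```

View pics/H.png

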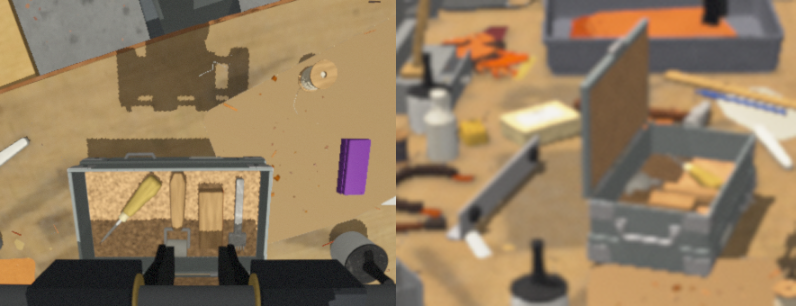

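```bash
python3 -c "
from h import *
print(np.round(ctrl.get_state()['joint_positions'],2))"
python3 -m creep '[[[0.3,-10,10,-40,0,0,-0.14],[0.3,-40,40,-54,0,0,-0.28],[0.3,-80,70,-54,0,0,-0.42],[0.3,-120,105,-54,0,0,-0.56],[0.3,-168,143,-54,0,0,-0.7]]]'>/dev/null
python3 -m creep '[[[0.3,0,0,0,0,0,-0.14],[0.3,0,0,0,0,0,-0.28],[0.3,0,0,0,0,0,-0.42],[0.3,0,0,0,0,0,-0.56],[0.3,0,0,0,0,0,-0.7]]]'>/dev/null
python3 -m creep '[[[0.3,0,0,0,0,0,-0.14],[0.3,0,0,0,0,0,-0.28],[0.3,0,0,0,0,0,-0.42],[0.3,0,0,0,0,0,-0.42]]]'
python3 -c "
from h import *
s=st();print(np.round(s['joint_positions'],2));print(rel((.70,-.02,.36),np.pi));shot('wrist','t1')
_,c=load('t1')
for p in((.813,-.028,.04),(.72,-.312,.04)): print(proj(c,p))"
```

```text
[-0.43 -0.02  0.59  1.69  0.01  1.48  1.46]
time: 30.75
position: [0.6833, -0.0177, 0.3294]
tool_rot: [1.87, -2.456, -0.037]
ft_force: [0.9, 0.6, -2.0]
grip_width: 0.297
t 30.75 p [ 0.6833 -0.0177  0.3294] rv [ 1.87  -2.456 -0.037] F [ 0.9  0.6 -2. ] g 0.297
[ 0.38  0.49 -0.65  1.09  0.29  1.71  2.69]
(array([ -1.3, -15.1, -31.5]), array([ 0.056, -0.022, -0.269]))
[215.15352522 220.3313894 ]
[209.71462805 -25.1402192 ]
```

```bash
python3 -m creep '[[[0.3,-40,0,-15,0,0,0.1],[0.3,-80,0,-30,0,0,0.2],[0.3,-100,0,-40,0,0,0.2],[0.3,-100,0,-40,0,0,0.2],[0.3,-100,0,-40,0,0,0.2]]]'
python3 -c "
from h import *
s=st();print(np.round(s['joint_positions'],2));b,c=shot('wrist','t2');a,c1=load('t1')
for p in((.813,-.028,.04),(.72,-.312,.04)): print(proj(c,p))
cv2.imwrite('pics/I.png',np.vstack([a[:300],b[:300,:,::-1]]))"
```

```text
time: 31.3
position: [0.7128, 0.079, 0.3669]
tool_rot: [1.61, -2.63, -0.025]
ft_force: [0.7, 0.3, 0.1]
grip_width: 0.3
t 31.3 p [0.7128 0.079  0.3669] rv [ 1.61  -2.63  -0.025] F [0.7 0.3 0.1] g 0.3
[ 0.16  0.58 -0.61  0.88  0.32  1.82  2.36]
[213.03951986 166.46080195]
[162.6758151  -65.99089959]
```

```bash
python3 -m creep '[[[0.3,45,-20,0,0,0,0],[0.3,85,-45,0,0,0,0],[0.3,125,-65,0,0,0,0],[0.3,165,-88,0,0,0,0],[0.3,200,-110,0,0,0,0]]]'>/dev/null
python3 -m creep '[[[0.3,0,0,0,0,0,0],[0.3,0,0,0,0,0,0],[0.3,0,0,0,0,0,0]]]'
python3 - <<'E'
from h import *
s=st();print(np.round(s['joint_positions'],2));b,c=shot('wrist','t3')
for n in('t1','t2','t3'):
    im,c=load(n); print(n,[proj(c,p).round() for p in((.813,-.028,.04),(.72,-.312,.04),(.74,-.1,0))])
ims=[load(n)[0][:300] for n in('t1','t2','t3')]
cv2.imwrite('pics/I.png',cv2.resize(np.vstack([np.hstack(ims[:2]),np.hstack([ims[2],cv2.imread('pics/p6.png')[:300]])]),(800,375)))
E
```

```text
time: 32.15
position: [0.7193, -0.1493, 0.3712]
tool_rot: [1.61, -2.632, -0.026]
ft_force: [-0.0, -0.6, -1.0]
grip_width: 0.302
t 32.15 p [ 0.7193 -0.1493  0.3712] rv [ 1.61  -2.632 -0.026] F [-0.  -0.6 -1. ] g 0.302
[ 0.44  0.62 -0.6   0.81  0.36  1.85  2.68]
t1 [array([215., 220.]), array([210., -25.]), array([253., 153.])]
t2 [array([213., 166.]), array([163., -66.]), array([237.,  99.])]
t3 [array([292., 292.]), array([255.,  96.]), array([311., 227.])]
```

Run:
```python
from h import *
def crop(n,u0,v0,w,h,s):
    im=cv2.imread(f'pics/{n}.png')[v0:v0+h,u0:u0+w]; im=cv2.resize(im,None,fx=s,fy=s,interpolation=cv2.INTER_CUBIC)
    for k in range(0,w,10):
        cv2.line(im,(int(k*s),0),(int(k*s),4 if (u0+k)%50 else 14),(0,0,255),1)
        if (u0+k)%50==0: cv2.putText(im,str(u0+k),(int(k*s)+2,12),0,.35,(0,0,255),1)
    for k in range(0,h,10):
        cv2.line(im,(0,int(k*s)),(4 if (v0+k)%50 else 14,int(k*s)),(0,0,255),1)
        if (v0+k)%50==0: cv2.putText(im,str(v0+k),(2,int(k*s)+12),0,.35,(0,0,255),1)
    return im
A=crop('t3',190,70,160,225,1.8);B=crop('t2',140,70,140,225,1.8);C=crop('side1',190,120,150,110,1.0)
top=np.hstack([A,B]); top=top[:400]
S=crop('side1',200,125,66,75,3.4); S2=crop('side1',260,125,90,75,3.4)
print(top.shape,S.shape,S2.shape)
W=800
out=np.zeros((600,W,3),np.uint8); out[:top.shape[0],:top.shape[1]]=top[:600]
# side views: lid crop on right column
L=crop('side1',258,120,62,95,4.1); out[:L.shape[0],540:540+L.shape[1]]=L
T=crop('t1',190,170,100,60,1.9)
St=crop('side1',205,170,60,60,3.2); out[405:597,0:192]=St[:192,:192]
T1=crop('t1',170,120,130,100,1.9); out[405:595,200:447]=T1
L2=crop('side1',258,175,62,47,4.1); out[405:597,540:794]=L2[:192,:254]
cv2.imwrite('pics/J.png',out)
```

```text
(400, 540, 3) (255, 224, 3) (255, 306, 3)
```

View pics/J.png

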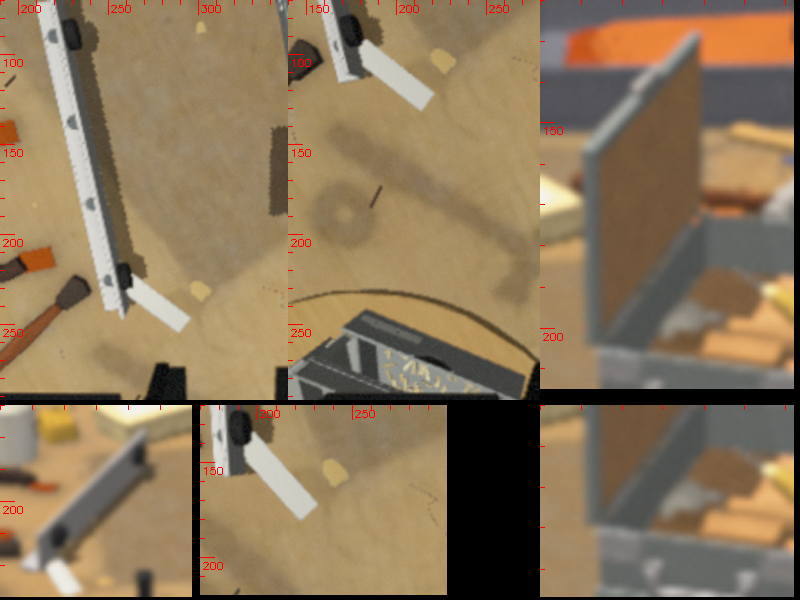

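Run:
```python
from h import *
i1,c1=load('t1');i2,c2=load('t2');i3,c3=load('t3');s,cs=load('side1')
print('strip',tri(c2,(221.7,122.8),c3,(295.6,246.1)),tri(c2,(217.8,131.1),c3,(290,254.4)))
b1=onz(c3,234.4,89.4,.024);b2=onz(c3,262.8,222.8,.024);d=b2-b1;print('buf',b1,b2,np.linalg.norm(d),'yaw',np.arctan2(-d[0],d[1]))
print('left end bottom',onz(c3,261.1,246.7,0))
# t2 buffer left: crop (362,30)->; t1 (251,430)
p2=((360-288)/1.8+140,32/1.8+70);p1=((251-200)/1.9+170,(430-405)/1.9+120);print('bufL',tri(c1,p1,c2,p2),tri(c2,p2,c3,(262.8,222.8)),onz(c1,*p1,.024),onz(c2,*p2,.024))
# mask white band in t3
h=cv2.cvtColor(i3,cv2.COLOR_BGR2HSV); m=((h[...,1]<40)&(h[...,2]>120)).astype(np.uint8); m[260:]=0
n,l,st_,ce=cv2.connectedComponentsWithStats(m)
for i in range(1,n):
    if st_[i][4]>300:
        cn=cv2.findContours((l==i).astype(np.uint8),0,1)[0][0]; r=cv2.minAreaRect(cn); print(st_[i],cv2.boxPoints(r).round(1).tolist()); print(cv2.approxPolyDP(cn,3,True)[:,0].tolist())
# lid: side1 points -> chest plane y=+130
c=np.array([.5439,-.1603,0]);yaw=-.269;x=np.array([np.cos(yaw),np.sin(yaw),0]);y=np.array([-x[1],x[0],0])
for nm,(u,v),yy in (('Ltop',(258+45/4.1,120+152/4.1),.13),('Lhinge',(258+45/4.1,175+122/4.1),.13),('Rtop',(258+158/4.1,120+33/4.1),-.13)):
    o,dd=ray(cs,u,v); t=((c+y*yy-o)@y)/(dd@y); P=o+t*dd-c; print(nm,P@x,P@y,P[2])
```

```text
strip (array([ 0.7791162 , -0.08196079, -0.00633939]), np.float64(0.000270540962136324)) (array([ 0.79231851, -0.07395019, -0.00476731]), np.float64(0.004014714071557358))
buf [ 0.74169085 -0.33651292  0.024     ] [ 0.80178026 -0.14721791  0.024     ] 0.19860346878789467 yaw -0.3073771221800005
left end bottom [ 0.82960662 -0.10958697  0.        ]
bufL (array([ 0.80158564, -0.14570955,  0.0223729 ]), np.float64(0.0007920907067082491)) (array([ 0.8026263 , -0.14662659,  0.01977242]), np.float64(0.00010898979579745273)) [ 0.8007401 -0.1454283  0.024    ] [ 0.80161112 -0.14533722  0.024     ]
[  0   0  53  34 641] [[-10.199999809265137, 14.399999618530273], [42.900001525878906, -14.800000190734863], [53.099998474121094, 3.9000000953674316], [0.0, 33.099998474121094]]
[[51, 0], [16, 0], [19, 8], [0, 20], [0, 33], [8, 28], [11, 17], [24, 19], [36, 9], [49, 6]]
[158   0  35  31 731] [[156.39999389648438, 21.799999237060547], [166.5, -8.5], [192.3000030517578, 0.10000000149011612], [182.1999969482422, 30.399999618530273]]
[[164, 0], [158, 19], [181, 30], [192, 0]]
[ 368    0   38  164 1950]
[... 2186 characters left out ...]
999389648438], [635.7999877929688, 182.60000610351562], [649.9000244140625, 250.3000030517578], [617.0, 257.20001220703125]]
[[621, 188], [614, 192], [603, 190], [614, 204], [621, 206], [617, 257], [635, 249], [632, 242], [639, 239], [639, 225], [635, 226], [639, 222], [639, 198], [625, 195]]
[260 222  36  32 421] [[256.20001220703125, 230.8000030517578], [263.5, 221.3000030517578], [295.6000061035156, 246.0], [288.29998779296875, 255.39999389648438]]
[[263, 222], [261, 234], [290, 253], [295, 246]]
Ltop 0.07850977611265657 0.1300000000000001 0.2401593508538481
Lhinge 0.08176484501940692 0.12999999999999984 0.09272738504420364
Rtop 0.07666893312620056 -0.13000000000000012 0.23998019761927825
```

Run:
```python
from h import *
i3,c3=load('t3');i2,c2=load('t2');i1,c1=load('t1');s,cs=load('side1')
m=np.array([.7717,-.2419,0]);yaw=-.307;x=np.array([np.cos(yaw),np.sin(yaw),0]);y=np.array([-x[1],x[0],0])
def f(c,p,z):
    q=onz(c,*p,z)-m; return (q@x).round(4),(q@y).round(4)
for p in((216,63),(210,71),(248,241),(255,241),(258,246),(261.1,246.7)): print('t3',p,'z.04',f(c3,p,.04),'z0',f(c3,p,0))
# left end in t2: crop: bottom-left (340,82),(365,78); t1 (226,475),(243,473)
for p in ((340,82),(365,78)): q=((p[0]-288)/1.8+140,p[1]/1.8+70);print('t2',q,f(c2,q,.04),f(c2,q,0))
for p in ((226,475),(243,473)): q=((p[0]-200)/1.9+170,(p[1]-405)/1.9+120);print('t1',q,f(c1,q,.04),f(c1,q,0))
# side: plate left-bottom end (25,565)->, top-left(40,540), top-right (147,430)
for p,z in (((38,540),.04),((42,565),0),((147,432),.04),((150,455),0)): q=(205+p[0]/3.2,170+(p[1]-405)/3.2);print('side',p,f(cs,q,z))
# vertical profile dark pixels around buffers in t3
g=i3.max(2)
for v in list(range(64,104,3))+list(range(205,250,3)): 
    u0=int(217+(v-70)*(255-217)/(241-70)); print(v,u0-8,g[v,u0-8:u0+28].tolist())
```

```text
t3 (216, 63) z.04 (np.float64(0.0147), np.float64(-0.1339)) z0 (np.float64(0.0225), np.float64(-0.1445))
t3 (210, 71) z.04 (np.float64(0.0251), np.float64(-0.1253)) z0 (np.float64(0.0337), np.float64(-0.1352))
t3 (248, 241) z.04 (np.float64(0.0258), np.float64(0.1202)) z0 (np.float64(0.0345), np.float64(0.1301))
t3 (255, 241) z.04 (np.float64(0.0152), np.float64(0.1221)) z0 (np.float64(0.0231), np.float64(0.1321))
t3 (258, 246) z.04 (np.float64(0.0124), np.float64(0.1308)) z0 (np.float64(0.02), np.float64(0.1415))
t3 (261.1, 246.7) z.04 (np.float64(0.0079), np.float64(0.1327)) z0 (np.float64(0.0152), np.float64(0.1436))
t2 (168.88888888888889, 115.55555555555556) (np.float64(0.0188), np.float64(0.1374)) (np.float64(0.0331), np.float64(0.1311))
t2 (182.77777777777777, 113.33333333333334) (np.float64(-0.001), np.float64(0.1379)) (np.float64(0.0117), np.float64(0.1318))
t1 (183.68421052631578, 156.8421052631579) (np.float64(0.0125), np.float64(0.1316)) (np.float64(0.0259), np.float64(0.1334))
t1 (192.6315789473684, 155.78947368421052) (np.float64(0.0007), np.float64(0.13)) (np.float64(0
[... 4763 characters left out ...]
209, 212, 203, 152, 93, 79, 78, 89, 107, 107, 119, 158, 191, 203, 214, 217, 218, 218, 217, 219, 217, 217, 217, 216, 217, 218, 216, 215]
241 247 [182, 203, 214, 217, 215, 211, 203, 195, 192, 203, 193, 143, 91, 91, 136, 173, 181, 181, 182, 182, 182, 184, 187, 193, 203, 212, 217, 216, 218, 217, 216, 218, 217, 216, 216, 214]
244 247 [182, 182, 180, 181, 182, 184, 185, 184, 188, 204, 204, 177, 135, 162, 180, 184, 183, 183, 182, 180, 182, 181, 183, 183, 183, 184, 186, 196, 201, 211, 215, 215, 216, 216, 215, 215]
247 248 [181, 182, 180, 181, 183, 184, 181, 182, 184, 192, 185, 182, 185, 182, 183, 184, 184, 182, 180, 179, 181, 182, 181, 182, 184, 182, 184, 182, 182, 184, 189, 199, 210, 215, 215, 216]
```

```bash
python3 -m creep '[[[0.1,0,0,0,0,0,0.14],[0,0,0,0,0,0,0.28],[0,0,0,0,0,0,0.42],[0,0,0,0,0,0,0.56],[0,0,0,0,0,0,0.7]]]' 20 >/dev/null
python3 -m creep '[[[0,0,0,0,0,0,0.14],[0,0,0,0,0,0,0.28],[0,0,0,0,0,0,0.42],[0,0,0,0,0,0,0.56],[0,0,0,0,0,0,0.68]]]'>/dev/null
python3 -m creep '[[[0,0,0,0,0,0,0],[0,0,0,0,0,0,0]]]'
python3 -c "
from h import *
s=st();print(np.round(s['joint_positions'],2));print(rel((.6654,-.1938,.31),-.269+np.pi/2))"
```

```text
time: 33.4
position: [0.7197, -0.1483, 0.3719]
tool_rot: [-0.427, -3.059, 0.035]
ft_force: [-0.1, -0.2, 0.4]
grip_width: 0.006
t 33.4 p [ 0.7197 -0.1483  0.3719] rv [-0.427 -3.059  0.035] F [-0.1 -0.2  0.4] g 0.006
[ 0.35  0.59 -0.39  0.81  0.24  1.83  1.36]
(array([ 36.6, -56.7,  65.5]), array([-0.029, -0.049, -0.009]))
```

```bash
python3 -m creep '[[[0,18,-28,20,-0.015,-0.025,-0.005],[0,37,-57,45,-0.029,-0.049,-0.009],[0,37,-57,65,-0.029,-0.049,-0.009],[0,37,-57,65,-0.029,-0.049,-0.009],[0,37,-57,65,-0.029,-0.049,-0.009]]]'
python3 -c "
from h import *
s=st();print(rel((.6654,-.1938,.212),-.269+np.pi/2))"
```

```text
time: 33.9
position: [0.6652, -0.1939, 0.311]
tool_rot: [0.424, 3.112, 0.0]
ft_force: [-0.3, 0.3, 1.0]
grip_width: 0.007
t 33.9 p [ 0.6652 -0.1939  0.311 ] rv [0.424 3.112 0.   ] F [-0.3  0.3  1. ] g 0.007
(array([-0.1,  0.2, 99. ]), array([ 0.   ,  0.001, -0.002]))
```

```bash
python3 -m creep '[[[0,0,0,40,0,0,0],[0,0,0,80,0,0,0],[0,0,0,99,0,0,0],[0,0,0,99,0,0,0]]]'
python3 -m creep '[[[0,12,0,0,0,0,0],[0,24,0,0,0,0,0],[0,32,0,0,0,0,0],[0,40,0,0.3,0,0,0],[0,48,0,0.7,0,0,0]]]'
python3 -m creep '[[[0,7.5,0,0.3,0,0,0],[0,15,0,0.8,0,0,0],[0,22,0,2.5,0,0,0],[0,30,0,5,0,0,0],[0,37,0,7.5,0,0,0]]]'
```

```text
time: 34.3
position: [0.6647, -0.1931, 0.2089]
tool_rot: [-0.422, -3.109, -0.002]
ft_force: [-0.6, 0.7, 0.3]
grip_width: 0.002
time: 34.8
position: [0.6206, -0.1817, 0.2132]
tool_rot: [0.425, 3.106, -0.001]
ft_force: [3.2, -0.7, 1.8]
grip_width: 0.007
time: 35.3
position: [0.5819, -0.172, 0.2027]
tool_rot: [-0.428, -3.111, 0.001]
ft_force: [2.0, -0.1, 2.6]
grip_width: 0.007
```

```bash
python3 -m creep '[[[0,8,0,3,0,0,0],[0,15,0,7,0,0,0],[0,22,0,11,0,0,0],[0,28,0,15.5,0,0,0],[0,34,0,20,0,0,0]]]'
python3 -m creep '[[[0,5.5,0,5.5,0,0,0],[0,11,0,11,0,0,0],[0,16.5,0,17,0,0,0],[0,21.5,0,23,0,0,0],[0,25,0,29,0,0,0]]]'
python3 -m creep '[[[0,3.5,0,6,0,0,0],[0,7,0,12,0,0,0],[0,10,0,19,0,0,0],[0,12,0,25,0,0,0],[0,13.5,0,31,0,0,0]]]'
```

```text
time: 35.8
position: [0.5494, -0.1629, 0.1825]
tool_rot: [-0.428, -3.112, 0.001]
ft_force: [2.3, 0.1, 1.3]
grip_width: 0.006
time: 36.3
position: [0.5255, -0.1563, 0.1535]
tool_rot: [-0.428, -3.112, 0.001]
ft_force: [0.9, -1.2, 2.1]
grip_width: 0.008
time: 36.8
position: [0.5126, -0.1525, 0.1225]
tool_rot: [-0.428, -3.111, 0.001]
ft_force: [1.0, -0.6, 1.3]
grip_width: 0.006
```

```bash
python3 -m creep '[[[0,1,0,4,0,0,0],[0,2,0,8,0,0,0],[0,3,0,12,0,0,0],[0,3.5,0,16,0,0,0],[0,4,0,19,0,0,0]]]'
python3 -m creep '[[[0,0,0,1.5,0,0,0],[0,0,0,3,0,0,0],[0,0,0,4,0,0,0],[0,0,0,4,0,0,0]]]'
```

```text
time: 37.3
position: [0.5093, -0.1516, 0.1038]
tool_rot: [0.428, 3.112, -0.001]
ft_force: [0.4, -0.7, 1.4]
grip_width: 0.005
time: 37.7
position: [0.5092, -0.1516, 0.1023]
tool_rot: [-0.428, -3.112, 0.002]
ft_force: [-5.7, 0.7, 15.3]
grip_width: 0.007
```

```bash
python3 -m creep '[[[0,0,0,-30,0,0,0],[0,0,0,-80,0,0,0],[0,10,0,-130,0,0,0],[0,30,0,-180,0,0,0],[0,45,0,-230,0,0,0]]]'>/dev/null
python3 -m creep '[[[0,0,0,-25,0,0,0],[0,0,0,-25,0,0,0],[0,0,0,-25,0,0,0]]]'
cat > lid.py <<'E'
from h import *
import sys
def lid(name,dbg=True):
    im,c=load(name)
    h=cv2.cvtColor(im,cv2.COLOR_BGR2HSV)
    m=((h[...,1]<75)&(h[...,2]>45)&(h[...,2]<200)).astype(np.uint8); m[285:]=0
    m=cv2.morphologyEx(m,cv2.MORPH_OPEN,np.ones((7,7)))
    n,l,s,ce=cv2.connectedComponentsWithStats(m)
    # component containing the seed nearest the image centre
    best=max(range(1,n),key=lambda i:s[i][4]-3*abs(ce[i][0]-320)*0-(1e6 if s[i][1]<5 else 0))
    mm=(l==best).astype(np.uint8)
    cn=max(cv2.findContours(mm,0,1)[0],key=cv2.contourArea)
    print(name,s[best].tolist(),cv2.approxPolyDP(cn,4,True)[:,0].tolist())
    return im,c,mm
if __name__=="__main__": lid(sys.argv[1])
E
python3 -c "
from h import *
st();shot('wrist','l1')
import lid;im,c,m=lid.lid('l1')
x=np.array([np.cos(-.269),np.sin(-.269)]);y=np.array([-x[1],x[0]]);o=np.array([.5439,-.1603])
for p in((-.075,.13),(-.075,-.13),(-.078,.133),(-.078,-.133)):
    q=o+x*p[0]+y*p[1]; print(p,proj(c,(*q,.102)).round(1),proj(c,(*q,.045)).round(1))
h=cv2.cvtColor(im,cv2.COLOR_BGR2HSV)
for v in range(150,285,8): print(v,[tuple(int(k) for k in h[v,u]) for u in (320,240)])
"
```

```text
time: 38.5
position: [0.4678, -0.1396, 0.3481]
tool_rot: [-0.427, -3.112, 0.001]
ft_force: [0.0, 0.2, 0.1]
grip_width: 0.006
t 38.5 p [ 0.4678 -0.1396  0.3481] rv [-4.270e-01 -3.112e+00  1.000e-03] F [0.  0.2 0.1] g 0.006
l1 [216, 185, 206, 100, 18642] [[216, 203], [223, 284], [299, 284], [303, 271], [333, 271], [336, 284], [415, 284], [421, 203], [410, 190], [272, 185], [232, 189]]
(-0.075, 0.13) [422.8 202.8] [410.8 194.7]
(-0.075, -0.13) [215.1 203.7] [227.  195.6]
(-0.078, 0.133) [425.4 200.4] [413.  192.6]
(-0.078, -0.133) [212.5 201.4] [224.7 193.5]
150 [(19, 110, 164), (19, 107, 170)]
158 [(18, 111, 166), (19, 108, 174)]
166 [(18, 120, 87), (19, 107, 171)]
174 [(18, 108, 99), (19, 122, 98)]
182 [(16, 112, 100), (16, 117, 96)]
190 [(50, 11, 69), (30, 12, 66)]
198 [(20, 8, 201), (50, 10, 78)]
206 [(50, 10, 156), (60, 12, 153)]
214 [(48, 9, 144), (50, 15, 154)]
222 [(53, 14, 165), (51, 11, 160)]
230 [(56, 11, 163), (56, 11, 158)]
238 [(54, 8, 162), (55, 10, 156)]
246 [(56, 11, 161), (56, 13, 161)]
254 [(53, 13, 163), (55, 10, 158)]
262 [(60, 9, 162), (53, 15, 158)]
270 [(51, 11, 163), (56, 11, 156)]
278 [(40, 100, 23), (60, 11, 157)]
```

```bash
cat > pose.py <<'E'
from h import *
import sys
def pose(name,take=True):
    if take: shot('wrist',name)
    im,c=load(name); h=cv2.cvtColor(im,cv2.COLOR_BGR2HSV)
    m=((h[...,1]<45)&(h[...,2]>115)&(h[...,2]<195)).astype(np.uint8); m[284:]=0
    m=cv2.morphologyEx(m,cv2.MORPH_OPEN,np.ones((7,7)))
    n,l,s,ce=cv2.connectedComponentsWithStats(m)
    b=max(range(1,n),key=lambda i:s[i][4]-(1e6 if not(250<ce[i][0]<390) else 0)); p=np.argwhere(l==b)[:,::-1].astype(float)
    R_=p[np.argmax(p[:,0]-p[:,1])]+[.5,0]; L_=p[np.argmax(-p[:,0]-p[:,1])]+[-.5,0]
    a=onz(c,*R_,.102);bb=onz(c,*L_,.102); d=a-bb; w=np.linalg.norm(d); y=d/w; x=np.array([y[1],-y[0],0])
    o=(a+bb)/2+.075*x; yaw=np.arctan2(x[1],x[0])
    H=np.array([.698,-.2205,0]);hy=-.307; X=np.array([np.cos(hy),np.sin(hy),0]);Y=np.array([-X[1],X[0],0]); e=o-H
    print(name,"px",L_,R_,"width",w.round(4),"chest",o[:2].round(4),"yaw",yaw.round(4),"| rel home: x",(e@X).round(4),"y",(e@Y).round(4),"dyaw",(yaw-hy).round(4))
    return o,yaw
def relt(p,psi,tilt=-.2):
    s=ctrl.get_state(); Rm=R.from_rotvec(s["tool_rot"]).as_matrix()
    Y=np.array([-np.sin(psi),np.cos(psi),0]);Z=np.array([0,0,-1.]);Rt=np.c_[np.cross(Y,Z),Y,Z]@R.from_rotvec([0,tilt,0]).as_matrix()
    print("shift",np.round(Rm.T@(np.array(p)-s["position"])*1000,1),"rot",np.round(R.from_matrix(Rm.T@Rt).as_rotvec(),3))
def pt(o,yaw,cx,cy,z):
    x=np.array([np.cos(yaw),np.sin(yaw)]);y=np.array([-x[1],x[0]]); q=o[:2]+x*cx+y*cy; return np.array([*q,z])
E
python3 -c "
from pose import *
o,y=pose('l1',False)
p=pt(o,y,-.105,.116,.15);print(p,np.hypot(*p[:2]));relt(p,-.307)"
```

```text
l1 px [215.5 204. ] [421.5 203. ] width 0.2578 chest [ 0.5441 -0.1609] yaw -0.2688 | rel home: x -0.1647 y 0.0103 dyaw 0.0382
[ 0.47364627 -0.02121077  0.15      ] 0.4741209631669519
shift [ 25.5 115.7 197. ] rot [ 0.003 -0.202  0.034]
```

```bash
python3 -m creep '[[[0,13,35,25,0,-0.07,0.01],[0,26,70,60,0,-0.14,0.02],[0,26,105,100,0,-0.202,0.034],[0,26,116,145,0,-0.202,0.034],[0,26,116,180,0,-0.202,0.034]]]'>/dev/null
python3 -m creep '[[[0,0,0,0,0,0,0],[0,0,0,0,0,0,0],[0,0,0,0,0,0,0]]]'
python3 -c "
from pose import *
s=st();o=np.array([.5441,-.1609]);y=-.269
relt(pt(o,y,-.105,.116,.034),-.307)
# tool axes for pure world moves: forward(stop x) and up, in tool frame
Rm=R.from_rotvec(s['tool_rot']).as_matrix();print('fwd10mm',(Rm.T@[9.53,-3.02,0]).round(2),'up10',(Rm.T@[0,0,10.]).round(2))"
```

```text
time: 39.35
position: [0.4754, -0.0217, 0.17]
tool_rot: [0.451, 2.904, -0.041]
ft_force: [-0.0, -0.4, 0.6]
grip_width: 0.004
t 39.35 p [ 0.4754 -0.0217  0.17  ] rv [ 0.451  2.904 -0.041] F [-0.  -0.4  0.6] g 0.004
shift [ 29.4  -0.5 132.8] rot [ 0.003  0.004 -0.002]
fwd10mm [-9.79  0.01  2.03] up10 [-2.03  0.04 -9.79]
```

```bash
python3 -m creep '[[[0,10,0,40,0,0,0],[0,20,0,85,0,0,0],[0,29,0,120,0,0,0],[0,29,0,133,0,0,0],[0,29,0,133,0,0,0]]]'
python3 -m creep '[[[0,-4,0,0.8,0,0,0],[0,-8,0,1.6,0,0,0],[0,-12,0,2.4,0,0,0],[0,-16,0,3.2,0,0,0],[0,-20,0,4,0,0,0]]]'
python3 -m creep '[[[0,-3,0,0.6,0,0,0],[0,-6,0,1.2,0,0,0],[0,-9,0,1.8,0,0,0],[0,-12,0,2.4,0,0,0],[0,-15,0,3,0,0,0]]]'
```

```text
time: 39.85
position: [0.4727, -0.0207, 0.0317]
tool_rot: [0.452, 2.908, -0.04]
ft_force: [0.3, -0.2, -0.0]
grip_width: 0.005
time: 40.35
position: [0.4885, -0.0256, 0.0315]
tool_rot: [0.452, 2.915, -0.043]
ft_force: [-19.4, 6.4, 13.0]
grip_width: 0.004
time: 40.85
position: [0.5002, -0.0269, 0.03]
tool_rot: [0.449, 2.921, -0.04]
ft_force: [-18.6, 12.6, 12.2]
grip_width: 0.004
```

```bash
python3 -m creep '[[[0,-3,0,0.6,0,0,0],[0,-6,0,1.2,0,0,0],[0,-9,0,1.8,0,0,0],[0,-12,0,2.4,0,0,0],[0,-15,0,3,0,0,0]]]'
python3 -m creep '[[[0,-3,0,0.6,0,0,0],[0,-6,0,1.2,0,0,0],[0,-8,0,1.6,0,0,0],[0,-8,0,1.6,0,0,0]]]'
```

```text
time: 41.35
position: [0.5153, -0.0303, 0.03]
tool_rot: [0.448, 2.921, -0.038]
ft_force: [-16.8, 12.9, 9.4]
grip_width: 0.006
time: 41.75
position: [0.5237, -0.0328, 0.0301]
tool_rot: [0.448, 2.919, -0.037]
ft_force: [-13.7, 12.5, 7.0]
grip_width: 0.006
```

```bash
python3 -m creep '[[[0,15,0,-3,0,0,0],[0,15,0,-30,0,0,0],[0,5,-20,-78,0,0,0],[0,-5,-60,-125,0,0,0],[0,-15,-100,-170,0,0,0]]]'>/dev/null
python3 -m creep '[[[0,-10,-25,-49,0,0,0],[0,-20,-30,-98,0,0,0],[0,-30,-30,-120,0,0,0],[0,-30,-30,-120,0,0,0],[0,-30,-30,-120,0,0,0]]]'
python3 -c "
from pose import *
s=st();o,y=pose('l2');p=pt(o,y,-.105,-.116,.10);print(p.round(3));relt(p,-.307);relt(p-[0,0,.066],-.307)"
```

```text
time: 42.75
position: [0.4812, -0.1423, 0.3058]
tool_rot: [0.45, 2.906, -0.042]
ft_force: [-0.3, 0.6, -1.0]
grip_width: 0.007
t 42.75 p [ 0.4812 -0.1423  0.3058] rv [ 0.45   2.906 -0.042] F [-0.3  0.6 -1. ] g 0.007
l2 px [201.5 169. ] [434.5 191. ] width 0.2564 chest [ 0.5606 -0.1733] yaw -0.4072 | rel home: x -0.1452 y 0.0035 dyaw -0.1002
[ 0.418 -0.238  0.1  ]
shift [  70.4 -111.1  194. ] rot [ 0.003  0.001 -0.   ]
shift [  83.6 -111.3  258.7] rot [ 0.003  0.001 -0.   ]
```

```bash
python3 -c "
from pose import *
o=np.array([.5606,-.1733]);y=-.4072
p=pt(o,y,-.100,.116,.12);print(p);relt(p,-.307);relt(p-[0,0,.086],-.307)"
```

```text
[ 0.51471729 -0.02718095  0.12      ]
shift [ 38.9 119.3 180.7] rot [ 0.003  0.001 -0.   ]
shift [ 56.1 119.  265. ] rot [ 0.003  0.001 -0.   ]
```

```bash
python3 -m creep '[[[0,15,35,30,0,0,0],[0,30,65,65,0,0,0],[0,38,95,100,0,0,0],[0,38,119,140,0,0,0],[0,40,119,181,0,0,0]]]'>/dev/null
python3 -m creep '[[[0,8,0,40,0,0,0],[0,16,0,80,0,0,0],[0,16,0,84,0,0,0],[0,16,0,84,0,0,0]]]'
python3 -m creep '[[[0,-4,0,0.8,0,0,0],[0,-8,0,1.6,0,0,0],[0,-12,0,2.4,0,0,0],[0,-15,0,3,0,0,0],[0,-18,0,3.6,0,0,0]]]'
python3 -m creep '[[[0,-3,0,0.6,0,0,0],[0,-6,0,1.2,0,0,0],[0,-6,0,1.2,0,0,0]]]'
```

```text
time: 43.7
position: [0.514, -0.0269, 0.0334]
tool_rot: [0.449, 2.911, -0.04]
ft_force: [-0.4, -0.3, -0.1]
grip_width: 0.01
time: 44.2
position: [0.5277, -0.0305, 0.0345]
tool_rot: [0.451, 2.918, -0.044]
ft_force: [-21.0, 9.5, 17.0]
grip_width: 0.004
time: 44.5
position: [0.5348, -0.0314, 0.0347]
tool_rot: [0.449, 2.916, -0.041]
ft_force: [-15.8, 9.9, 11.2]
grip_width: 0.004
```

```bash
python3 -m creep '[[[0,15,0,-3,0,0,0],[0,15,0,-30,0,0,0],[0,5,-20,-78,0,0,0],[0,-5,-60,-125,0,0,0],[0,-15,-100,-170,0,0,0]]]'>/dev/null
python3 -m creep '[[[0,-10,-25,-49,0,0,0],[0,-20,-30,-98,0,0,0],[0,-30,-30,-120,0,0,0],[0,-30,-30,-120,0,0,0],[0,-30,-30,-120,0,0,0]]]'
python3 -c "
from pose import *
s=st();o,y=pose('l3');p=pt(o,y,-.100,-.116,.12);print(p.round(3));relt(p,-.307);relt(p-[0,0,.086],-.307)"
```

```text
time: 45.5
position: [0.4914, -0.1389, 0.3095]
tool_rot: [0.449, 2.903, -0.044]
ft_force: [-0.9, -0.1, 0.1]
grip_width: 0.007
t 45.5 p [ 0.4914 -0.1389  0.3095] rv [ 0.449  2.903 -0.044] F [-0.9 -0.1  0.1] g 0.007
l3 px [198.5 160. ] [428.5 191. ] width 0.2551 chest [ 0.5651 -0.1758] yaw -0.448 | rel home: x -0.1402 y 0.0024 dyaw -0.141
[ 0.425 -0.237  0.12 ]
shift [  70.3 -114.2  177.2] rot [ 0.002  0.003 -0.   ]
shift [  87.6 -114.4  261.4] rot [ 0.002  0.003 -0.   ]
```

```bash
python3 -m creep '[[[0,15,-30,30,0,0,0],[0,35,-60,65,0,0,0],[0,55,-85,100,0,0,0],[0,70,-106,140,0,0,0],[0,70,-106,177,0,0,0]]]'>/dev/null
python3 -m creep '[[[0,8,0,40,0,0,0],[0,17,0,80,0,0,0],[0,17,0,84,0,0,0],[0,17,0,84,0,0,0]]]'
python3 -m creep '[[[0,-4,0,0.8,0,0,0],[0,-8,-1,1.6,0,0,0],[0,-12,-2,2.4,0,0,0],[0,-16,-3,3.2,0,0,0],[0,-20,-4,4,0,0,0]]]'
python3 -m creep '[[[0,-4,-1,0.8,0,0,0],[0,-8,-2,1.6,0,0,0],[0,-12,-3,2.4,0,0,0],[0,-16,-4,3.2,0,0,0],[0,-20,-5,4,0,0,0]]]'
python3 -m creep '[[[0,-4,-1,0.8,0,0,0],[0,-8,-2,1.6,0,0,0],[0,-12,-3,2.4,0,0,0],[0,-16,-4,3.2,0,0,0],[0,-20,-5,4,0,0,0]]]'
```

```text
time: 46.45
position: [0.4267, -0.2281, 0.0331]
tool_rot: [0.45, 2.91, -0.039]
ft_force: [0.5, 0.3, 1.1]
grip_width: 0.0
time: 46.95
position: [0.4398, -0.2369, 0.0332]
tool_rot: [0.453, 2.921, -0.037]
ft_force: [-20.0, 7.2, 16.4]
grip_width: 0.008
time: 47.45
position: [0.4567, -0.2497, 0.0331]
tool_rot: [0.455, 2.921, -0.041]
ft_force: [-20.9, 3.7, 13.2]
grip_width: 0.001
time: 47.95
position: [0.4744, -0.261, 0.033]
tool_rot: [0.455, 2.921, -0.041]
ft_force: [-20.4, 3.4, 11.2]
grip_width: 0.007
```

```bash
python3 -m creep '[[[0,-4,-1,0.8,0,0,0],[0,-8,-2,1.6,0,0,0],[0,-12,-3,2.4,0,0,0],[0,-15,-4,3.2,0,0,0],[0,-15,-4,3.2,0,0,0]]]'
python3 -m creep '[[[0,15,0,-3,0,0,0],[0,15,0,-30,0,0,0],[0,5,20,-78,0,0,0],[0,-5,60,-125,0,0,0],[0,-15,100,-170,0,0,0]]]'>/dev/null
python3 -m creep '[[[0,-10,15,-49,0,0,0],[0,-20,15,-98,0,0,0],[0,-30,15,-110,0,0,0],[0,-30,15,-110,0,0,0],[0,-30,15,-110,0,0,0]]]'
python3 -c "
from pose import *
s=st();o,y=pose('l4');p=pt(o,y,-.100,.116,.12);print(p.round(3));relt(p,-.307);relt(p-[0,0,.086],-.307)"
```

```text
time: 48.45
position: [0.4889, -0.2697, 0.033]
tool_rot: [0.454, 2.919, -0.041]
ft_force: [-15.4, 2.5, 6.9]
grip_width: 0.005
time: 49.45
position: [0.5128, -0.1732, 0.2986]
tool_rot: [0.45, 2.906, -0.042]
ft_force: [-0.9, 0.2, -0.6]
grip_width: 0.002
t 49.45 p [ 0.5128 -0.1732  0.2986] rv [ 0.45   2.906 -0.042] F [-0.9  0.2 -0.6] g 0.002
l4 px [210.5 194. ] [447.5 167. ] width 0.2556 chest [ 0.5973 -0.181 ] yaw -0.1889 | rel home: x -0.1079 y 0.0072 dyaw 0.1181
[ 0.521 -0.048  0.12 ]
shift [ 64.2 121.1 168.1] rot [ 0.003  0.001 -0.001]
shift [ 81.4 120.9 252.4] rot [ 0.003  0.001 -0.001]
```

```bash
python3 -m creep '[[[0,15,30,30,0,0,0],[0,35,65,65,0,0,0],[0,50,95,100,0,0,0],[0,64,123,135,0,0,0],[0,64,123,168,0,0,0]]]'>/dev/null
python3 -m creep '[[[0,8,0,40,0,0,0],[0,17,0,80,0,0,0],[0,17,0,84,0,0,0],[0,17,0,84,0,0,0]]]'
python3 -m creep '[[[0,-4,0,0.8,0,0,0],[0,-8,-1,1.6,0,0,0],[0,-12,-2,2.4,0,0,0],[0,-16,-3,3.2,0,0,0],[0,-20,-4,4,0,0,0]]]'
python3 -m creep '[[[0,-4,-1,0.8,0,0,0],[0,-8,-2,1.6,0,0,0],[0,-12,-3,2.4,0,0,0],[0,-16,-4,3.2,0,0,0],[0,-20,-5,4,0,0,0]]]'
python3 -m creep '[[[0,-4,-1,0.8,0,0,0],[0,-8,-2,1.6,0,0,0],[0,-12,-3,2.4,0,0,0],[0,-16,-4,3.2,0,0,0],[0,-20,-5,4,0,0,0]]]'
```

```text
time: 50.4
position: [0.5212, -0.0462, 0.0338]
tool_rot: [0.45, 2.91, -0.04]
ft_force: [0.4, -0.2, 0.2]
grip_width: 0.002
time: 50.9
position: [0.5358, -0.0521, 0.0344]
tool_rot: [0.449, 2.919, -0.04]
ft_force: [-16.7, 12.3, 9.3]
grip_width: 0.003
time: 51.4
position: [0.5543, -0.0612, 0.0339]
tool_rot: [0.447, 2.918, -0.035]
ft_force: [-12.9, 14.0, 3.5]
grip_width: 0.005
time: 51.9
position: [0.5725, -0.0713, 0.0339]
tool_rot: [0.446, 2.918, -0.034]
ft_force: [-11.1, 14.5, 1.4]
grip_width: 0.002
```

```bash
python3 -m creep '[[[0,-4,-1,0.8,0,0,0],[0,-8,-2,1.6,0,0,0],[0,-12,-3,2.4,0,0,0],[0,-13,-3,2.6,0,0,0],[0,-13,-3,2.6,0,0,0]]]'
python3 -m creep '[[[0,15,0,-3,0,0,0],[0,15,0,-30,0,0,0],[0,5,-20,-78,0,0,0],[0,-5,-60,-125,0,0,0],[0,-15,-100,-170,0,0,0]]]'>/dev/null
python3 -m creep '[[[0,-10,-15,-49,0,0,0],[0,-20,-15,-98,0,0,0],[0,-30,-15,-110,0,0,0],[0,-30,-15,-110,0,0,0],[0,-30,-15,-110,0,0,0]]]'
python3 -c "
from pose import *
s=st();o,y=pose('l5');p=pt(o,y,-.100,-.110,.12);print(p.round(3));relt(p,-.307);relt(p-[0,0,.086],-.307)"
```

```text
time: 52.4
position: [0.5847, -0.0787, 0.034]
tool_rot: [0.447, 2.917, -0.034]
ft_force: [-9.1, 12.4, -2.0]
grip_width: 0.004
time: 53.4
position: [0.5469, -0.1755, 0.2994]
tool_rot: [0.45, 2.905, -0.043]
ft_force: [-0.5, 0.0, -0.3]
grip_width: 0.003
t 53.4 p [ 0.5469 -0.1755  0.2994] rv [ 0.45   2.905 -0.043] F [-0.5  0.  -0.3] g 0.003
l5 px [192.5 176. ] [428.5 193. ] width 0.2558 chest [ 0.627  -0.2141] yaw -0.3846 | rel home: x -0.0696 y -0.0154 dyaw -0.0776
[ 0.493 -0.279  0.12 ]
shift [  54.8 -115.   170.2] rot [ 0.002  0.001 -0.   ]
shift [  72.  -115.2  254.5] rot [ 0.002  0.001 -0.   ]
```

```bash
python3 -c "
from pose import *
o=np.array([.627,-.2141]);y=-.3846
p=pt(o,y,-.100,.108,.12);print(p);relt(p,-.307);relt(p-[0,0,.086],-.307)"
```

```text
[ 0.57482549 -0.07647071  0.12      ]
shift [ 38.3 102.4 174.1] rot [ 0.002  0.001 -0.   ]
shift [ 55.5 102.1 258.4] rot [ 0.002  0.001 -0.   ]
```

```bash
python3 -m creep '[[[0,10,25,30,0,0,0],[0,20,55,65,0,0,0],[0,30,80,100,0,0,0],[0,38,102,135,0,0,0],[0,38,102,174,0,0,0]]]'>/dev/null
python3 -m creep '[[[0,8,0,40,0,0,0],[0,17,0,80,0,0,0],[0,17,0,84,0,0,0],[0,17,0,84,0,0,0]]]'
python3 -m creep '[[[0,-4,0,0.8,0,0,0],[0,-8,0,1.6,0,0,0],[0,-12,2,2.4,0,0,0],[0,-16,4,3.2,0,0,0],[0,-20,6,4,0,0,0]]]'
python3 -m creep '[[[0,-3,2,0.6,0,0,0],[0,-5,3,1,0,0,0],[0,-5,3,1,0,0,0]]]'
python3 -m creep '[[[0,15,0,-3,0,0,0],[0,15,0,-30,0,0,0],[0,5,-20,-78,0,0,0],[0,-5,-60,-125,0,0,0],[0,-15,-100,-170,0,0,0]]]'>/dev/null
python3 -m creep '[[[0,-10,-15,-49,0,0,0],[0,-20,-15,-98,0,0,0],[0,-30,-15,-110,0,0,0],[0,-30,-15,-110,0,0,0],[0,-30,-15,-110,0,0,0]]]'
python3 -c "
from pose import *
s=st();o,y=pose('l6');p=pt(o,y,-.100,-.116,.12);print(p.round(3));relt(p,-.307);relt(p-[0,0,.086],-.307)"
```

```text
time: 54.35
position: [0.5745, -0.0763, 0.0336]
tool_rot: [0.449, 2.91, -0.04]
ft_force: [-0.1, 0.6, 0.8]
grip_width: 0.008
time: 54.85
position: [0.5915, -0.0774, 0.0346]
tool_rot: [0.454, 2.918, -0.047]
ft_force: [-19.1, 2.6, 12.2]
grip_width: 0.007
time: 55.15
position: [0.598, -0.0766, 0.0346]
tool_rot: [0.454, 2.917, -0.047]
ft_force: [-15.0, 1.1, 8.3]
grip_width: 0.005
time: 56.15
position: [0.5615, -0.1661, 0.2989]
tool_rot: [0.449, 2.905, -0.043]
ft_force: [0.0, 0.9, -1.4]
grip_width: 0.007
t 56.15 p [ 0.5615 -0.1661  0.2989] rv [ 0.449  2.905 -0.043] F [ 0.   0.9 -1.4] g 0.007
l6 px [183.5 165. ] [419.5 195. ] width 0.2549 chest [ 0.6324 -0.2153] yaw -0.4418 | rel home: x -0.0641 y -0.0149 dyaw -0.1348
[ 0.492 -0.277  0.12 ]
shift [  66.4 -127.3  167.4] rot [ 0.003  0.001 -0.   ]
shift [  83.6 -127.5  251.7] rot [ 0.003  0.001 -0.   ]
```

```bash
python3 -m creep '[[[0,15,-30,30,0,0,0],[0,35,-65,65,0,0,0],[0,50,-95,100,0,0,0],[0,66,-127,135,0,0,0],[0,66,-127,167,0,0,0]]]'>/dev/null
python3 -m creep '[[[0,8,0,40,0,0,0],[0,17,0,80,0,0,0],[0,17,0,84,0,0,0],[0,17,0,84,0,0,0]]]'
python3 -m creep '[[[0,-4,0,0.8,0,0,0],[0,-8,0.7,1.6,0,0,0],[0,-12,1.4,2.4,0,0,0],[0,-16,2.1,3.2,0,0,0],[0,-20,2.8,4,0,0,0]]]'
python3 -m creep '[[[0,-4,0.7,0.8,0,0,0],[0,-8,1.4,1.6,0,0,0],[0,-12,2.1,2.4,0,0,0],[0,-16,2.8,3.2,0,0,0],[0,-20,3.5,4,0,0,0]]]'
python3 -m creep '[[[0,-4,0.7,0.8,0,0,0],[0,-8,1.4,1.6,0,0,0],[0,-12,2.1,2.4,0,0,0],[0,-16,2.8,3.2,0,0,0],[0,-20,3.5,4,0,0,0]]]'
```

```text
time: 57.1
position: [0.4927, -0.276, 0.0339]
tool_rot: [0.45, 2.91, -0.038]
ft_force: [0.2, -1.0, 0.3]
grip_width: 0.005
time: 57.6
position: [0.5067, -0.2815, 0.0346]
tool_rot: [0.456, 2.921, -0.044]
ft_force: [-22.0, 1.4, 13.3]
grip_width: 0.006
time: 58.1
position: [0.5259, -0.2874, 0.034]
tool_rot: [0.46, 2.921, -0.048]
ft_force: [-19.5, -2.4, 6.0]
grip_width: 0.004
time: 58.6
position: [0.5461, -0.2912, 0.0339]
tool_rot: [0.46, 2.921, -0.05]
ft_force: [-19.2, -3.7, 3.2]
grip_width: 0.009
```

```bash
python3 -m creep '[[[0,-4,0.7,0.8,0,0,0],[0,-8,1.4,1.6,0,0,0],[0,-11,2,2.2,0,0,0],[0,-11,2,2.2,0,0,0]]]'
python3 -m creep '[[[0,15,0,-3,0,0,0],[0,15,0,-30,0,0,0],[0,5,20,-78,0,0,0],[0,-5,60,-125,0,0,0],[0,-15,100,-170,0,0,0]]]'>/dev/null
python3 -m creep '[[[0,-10,15,-49,0,0,0],[0,-20,15,-98,0,0,0],[0,-30,15,-110,0,0,0],[0,-30,15,-110,0,0,0],[0,-30,15,-110,0,0,0]]]'
python3 -c "
from pose import *
s=st();o,y=pose('l7');p=pt(o,y,-.100,.116,.12);print(p.round(3));relt(p,-.307);relt(p-[0,0,.086],-.307)"
```

```text
time: 59.0
position: [0.5585, -0.2926, 0.0339]
tool_rot: [0.459, 2.919, -0.049]
ft_force: [-15.3, -5.0, 0.5]
grip_width: 0.003
time: 60.0
position: [0.584, -0.1915, 0.3]
tool_rot: [0.45, 2.905, -0.042]
ft_force: [-0.1, -0.3, -0.7]
grip_width: 0.003
t 60.0 p [ 0.584  -0.1915  0.3   ] rv [ 0.45   2.905 -0.042] F [-0.1 -0.3 -0.7] g 0.003
l7 px [206.5 192. ] [441.5 177. ] width 0.255 chest [ 0.6711 -0.2086] yaw -0.2408 | rel home: x -0.0293 y 0.0032 dyaw 0.0662
[ 0.602 -0.072  0.12 ]
shift [ 53.9 118.8 171.6] rot [ 0.003  0.001 -0.001]
shift [ 71.1 118.6 255.9] rot [ 0.003  0.001 -0.001]
```

```bash
python3 -c "
from pose import *
o=np.array([.6711,-.2086]);y=-.2408
p=pt(o,y,-.100,-.112,.12);print(p);relt(p,-.307);relt(p-[0,0,.086],-.307)"
```

```text
[ 0.54727553 -0.29352056  0.12      ]
shift [  39.  -108.7  174.1] rot [ 0.003  0.001 -0.001]
shift [  56.2 -108.9  258.3] rot [ 0.003  0.001 -0.001]
```

```bash
python3 -m creep '[[[0,10,-25,30,0,0,0],[0,20,-55,65,0,0,0],[0,30,-85,100,0,0,0],[0,39,-109,135,0,0,0],[0,39,-109,174,0,0,0]]]'>/dev/null
python3 -m creep '[[[0,8,0,40,0,0,0],[0,17,0,80,0,0,0],[0,17,0,84,0,0,0],[0,17,0,84,0,0,0]]]'
python3 -m creep '[[[0,-4,0,0.8,0,0,0],[0,-8,0,1.6,0,0,0],[0,-12,-1,2.4,0,0,0],[0,-16,-2,3.2,0,0,0],[0,-20,-3,4,0,0,0]]]'
python3 -m creep '[[[0,-3,-1,0.6,0,0,0],[0,-6,-2,1.2,0,0,0],[0,-8,-2,1.6,0,0,0],[0,-8,-2,1.6,0,0,0]]]'
python3 -m creep '[[[0,15,0,-3,0,0,0],[0,15,0,-30,0,0,0],[0,5,20,-78,0,0,0],[0,-5,60,-125,0,0,0],[0,-15,100,-170,0,0,0]]]'>/dev/null
python3 -m creep '[[[0,-10,15,-49,0,0,0],[0,-20,15,-98,0,0,0],[0,-30,15,-110,0,0,0],[0,-30,15,-110,0,0,0],[0,-30,15,-110,0,0,0]]]'
python3 -c "
from pose import *
s=st();o,y=pose('l8');p=pt(o,y,-.100,.116,.12);print(p.round(3));relt(p,-.307);relt(p-[0,0,.086],-.307)"
```

```text
time: 60.95
position: [0.5469, -0.293, 0.0334]
tool_rot: [0.451, 2.91, -0.039]
ft_force: [-0.5, 0.4, 0.4]
grip_width: 0.007
time: 61.45
position: [0.5614, -0.3012, 0.0348]
tool_rot: [0.452, 2.919, -0.04]
ft_force: [-18.7, 7.1, 13.3]
grip_width: -0.001
time: 61.85
position: [0.5688, -0.3064, 0.0348]
tool_rot: [0.453, 2.918, -0.041]
ft_force: [-15.6, 4.7, 11.6]
grip_width: 0.01
time: 62.85
position: [0.5915, -0.2108, 0.2992]
tool_rot: [0.45, 2.906, -0.042]
ft_force: [-0.4, -0.1, 0.4]
grip_width: 0.007
t 62.85 p [ 0.5915 -0.2108  0.2992] rv [ 0.45   2.906 -0.042] F [-0.4 -0.1  0.4] g 0.007
l8 px [217.5 194. ] [454.5 165. ] width 0.2558 chest [ 0.6776 -0.2106] yaw -0.1797 | rel home: x -0.0225 y 0.0033 dyaw 0.1273
[ 0.6   -0.079  0.12 ]
shift [ 66.2 128.3 168.4] rot [ 0.003  0.001 -0.001]
shift [ 83.3 128.1 252.6] rot [ 0.003  0.001 -0.001]
```

```bash
python3 -m creep '[[[0,15,30,30,0,0,0],[0,35,65,65,0,0,0],[0,50,95,100,0,0,0],[0,66,126,135,0,0,0],[0,66,126,168,0,0,0]]]'>/dev/null
python3 -m creep '[[[0,8,0,40,0,0,0],[0,17,0,80,0,0,0],[0,17,0,84,0,0,0],[0,17,0,84,0,0,0]]]'
python3 -m creep '[[[0,-4,0,0.8,0,0,0],[0,-8,0.5,1.6,0,0,0],[0,-12,1,2.4,0,0,0],[0,-16,1.5,3.2,0,0,0],[0,-20,2,4,0,0,0]]]'
python3 -m creep '[[[0,-4,0.5,0.8,0,0,0],[0,-8,1,1.6,0,0,0],[0,-12,1.5,2.4,0,0,0],[0,-16,2,3.2,0,0,0],[0,-20,2.5,4,0,0,0]]]'
python3 -m creep '[[[0,15,0,-3,0,0,0],[0,15,0,-30,0,0,0],[0,5,-20,-78,0,0,0],[0,-5,-60,-125,0,0,0],[0,-15,-100,-170,0,0,0]]]'>/dev/null
python3 -m creep '[[[0,-10,-15,-49,0,0,0],[0,-20,-15,-98,0,0,0],[0,-30,-15,-110,0,0,0],[0,-30,-15,-110,0,0,0],[0,-30,-15,-110,0,0,0]]]'
python3 -c "
from pose import *
s=st();o,y=pose('l9');p=pt(o,y,-.100,.116,.12);print(p.round(3));relt(p,-.307);relt(p-[0,0,.086],-.307)"
```

```text
time: 63.8
position: [0.5989, -0.0805, 0.0339]
tool_rot: [0.45, 2.91, -0.04]
ft_force: [0.0, -0.6, 0.4]
grip_width: 0.002
time: 64.3
position: [0.6153, -0.0826, 0.0355]
tool_rot: [0.451, 2.918, -0.043]
ft_force: [-20.1, 7.3, 13.8]
grip_width: 0.007
time: 64.8
position: [0.6359, -0.0833, 0.0354]
tool_rot: [0.448, 2.918, -0.038]
ft_force: [-17.0, 10.8, 9.6]
grip_width: 0.006
time: 65.8
position: [0.5991, -0.179, 0.2995]
tool_rot: [0.45, 2.905, -0.042]
ft_force: [-1.2, -0.8, -1.4]
grip_width: 0.002
t 65.8 p [ 0.5991 -0.179   0.2995] rv [ 0.45   2.905 -0.042] F [-1.2 -0.8 -1.4] g 0.002
l9 px [193.5 195. ] [426.5 191. ] width 0.2553 chest [ 0.69   -0.2163] yaw -0.2904 | rel home: x -0.0089 y 0.0015 dyaw 0.0166
[ 0.627 -0.077  0.12 ]
shift [ 38.9 105.7 174.1] rot [ 0.003  0.001 -0.   ]
shift [ 56.  105.5 258.3] rot [ 0.003  0.001 -0.   ]
```

```bash
python3 -m creep '[[[0,10,25,30,0,0,0],[0,20,55,65,0,0,0],[0,30,85,100,0,0,0],[0,39,106,135,0,0,0],[0,39,106,174,0,0,0]]]'>/dev/null
python3 -m creep '[[[0,8,0,40,0,0,0],[0,17,0,80,0,0,0],[0,17,0,84,0,0,0],[0,17,0,84,0,0,0]]]'
python3 -m creep '[[[0,-4,0,0.8,0,0,0],[0,-8,0,1.6,0,0,0],[0,-12,0.5,2.4,0,0,0],[0,-16,1,3.2,0,0,0],[0,-20,1.5,4,0,0,0]]]'
python3 -m creep '[[[0,-2,0.2,0.4,0,0,0],[0,-4,0.4,0.8,0,0,0],[0,-6,0.6,1.2,0,0,0],[0,-6,0.6,1.2,0,0,0]]]'
```

```text
time: 66.75
position: [0.6269, -0.0759, 0.0335]
tool_rot: [0.45, 2.91, -0.041]
ft_force: [0.6, 0.1, 1.2]
grip_width: 0.005
time: 67.25
position: [0.6434, -0.0785, 0.0354]
tool_rot: [0.451, 2.918, -0.043]
ft_force: [-19.8, 6.4, 13.8]
grip_width: 0.004
time: 67.65
position: [0.6495, -0.0786, 0.0353]
tool_rot: [0.45, 2.918, -0.041]
ft_force: [-18.8, 8.4, 12.7]
grip_width: 0.006
```

```bash
python3 -m creep '[[[0,-1,0,0.2,0,0,0],[0,-2,0,0.4,0,0,0],[0,-2,0,0.4,0,0,0]]]'
python3 -m creep '[[[0,-1,0,0.2,0,0,0],[0,-2,0,0.4,0,0,0],[0,-2,0,0.4,0,0,0]]]'
```

```text
time: 67.95
position: [0.6497, -0.0786, 0.0352]
tool_rot: [0.45, 2.921, -0.042]
ft_force: [-26.5, 8.3, 18.5]
grip_width: 0.003
time: 68.25
position: [0.6498, -0.0786, 0.0352]
tool_rot: [0.451, 2.925, -0.043]
ft_force: [-31.4, 9.7, 24.9]
grip_width: 0.01
```

```bash
python3 -m creep '[[[0,15,0,-3,0,0,0],[0,15,0,-30,0,0,0],[0,5,-20,-78,0,0,0],[0,-5,-60,-125,0,0,0],[0,-15,-100,-170,0,0,0]]]'>/dev/null
python3 -m creep '[[[0,-10,-15,-49,0,0,0],[0,-20,-15,-98,0,0,0],[0,-30,-15,-110,0,0,0],[0,-30,-15,-110,0,0,0],[0,-30,-15,-110,0,0,0]]]'
python3 -c "
from pose import *
s=st();o,y=pose('l10');p=pt(o,y,-.100,-.112,.12);print(p.round(3));relt(p,-.307);relt(p-[0,0,.086],-.307)"
```

```text
time: 69.25
position: [0.6166, -0.1738, 0.2988]
tool_rot: [0.45, 2.906, -0.042]
ft_force: [0.2, -0.2, -0.1]
grip_width: 0.004
t 69.25 p [ 0.6166 -0.1738  0.2988] rv [ 0.45   2.906 -0.042] F [ 0.2 -0.2 -0.1] g 0.004
l10 px [183.5 181. ] [421.5 188. ] width 0.257 chest [ 0.6945 -0.2183] yaw -0.3402 | rel home: x -0.004 y 0.001 dyaw -0.0332
[ 0.563 -0.291  0.12 ]
shift [  50.4 -127.9  170.5] rot [ 0.003  0.001 -0.   ]
shift [  67.5 -128.1  254.8] rot [ 0.003  0.001 -0.   ]
```

```bash
python3 -m creep '[[[0,15,-30,30,0,0,0],[0,30,-65,65,0,0,0],[0,45,-98,100,0,0,0],[0,50,-128,135,0,0,0],[0,50,-128,170,0,0,0]]]'>/dev/null
python3 -m creep '[[[0,8,0,40,0,0,0],[0,17,0,80,0,0,0],[0,17,0,84,0,0,0],[0,17,0,84,0,0,0]]]'
python3 -m creep '[[[0,-4,0,0.8,0,0,0],[0,-8,0,1.6,0,0,0],[0,-12,0,2.4,0,0,0],[0,-16,0,3.2,0,0,0],[0,-19,0,3.8,0,0,0]]]'
python3 -m creep '[[[0,-2,0,0.4,0,0,0],[0,-4,0,0.8,0,0,0],[0,-6,0,1.2,0,0,0],[0,-6,0,1.2,0,0,0]]]'
python3 -m creep '[[[0,-1,0,0.2,0,0,0],[0,-2,0,0.4,0,0,0],[0,-2,0,0.4,0,0,0]]]'
```

```text
time: 70.2
position: [0.563, -0.2896, 0.034]
tool_rot: [0.45, 2.91, -0.039]
ft_force: [-0.4, 0.2, 1.2]
grip_width: 0.005
time: 70.7
position: [0.5766, -0.2964, 0.0356]
tool_rot: [0.454, 2.92, -0.043]
ft_force: [-22.2, 5.9, 17.3]
grip_width: 0.005
time: 71.1
position: [0.5803, -0.2989, 0.0354]
tool_rot: [0.456, 2.923, -0.045]
ft_force: [-25.0, 5.2, 18.8]
grip_width: 0.006
time: 71.4
position: [0.5804, -0.2989, 0.0351]
tool_rot: [0.457, 2.927, -0.044]
ft_force: [-31.7, 7.4, 24.5]
grip_width: 0.003
```

```bash
python3 -m creep '[[[0,15,0,-3,0,0,0],[0,15,0,-30,0,0,0],[0,5,20,-78,0,0,0],[0,-5,60,-125,0,0,0],[0,-15,100,-170,0,0,0]]]'>/dev/null
python3 -m creep '[[[0,-10,15,-49,0,0,0],[0,-20,15,-98,0,0,0],[0,-30,15,-110,0,0,0],[0,-30,15,-110,0,0,0],[0,-30,15,-110,0,0,0]]]'
python3 -c "
from pose import *
s=st();o,y=pose('l11');p=pt(o,y,-.100,.112,.12);print(p.round(3));relt(p,-.307);relt(p-[0,0,.086],-.307)"
```

```text
time: 72.4
position: [0.608, -0.2026, 0.2999]
tool_rot: [0.45, 2.906, -0.042]
ft_force: [-0.3, -1.6, -1.0]
grip_width: 0.008
t 72.4 p [ 0.608  -0.2026  0.2999] rv [ 0.45   2.906 -0.042] F [-0.3 -1.6 -1. ] g 0.008
l11 px [210.5 188. ] [445.5 187. ] width 0.2556 chest [ 0.6987 -0.2198] yaw -0.3035 | rel home: x 0.0004 y 0.0009 dyaw 0.0035
[ 0.637 -0.083  0.12 ]
shift [ 43.6 122.5 173.6] rot [ 0.003  0.001 -0.001]
shift [ 60.8 122.2 257.9] rot [ 0.003  0.001 -0.001]
```

```bash
python3 -m creep '[[[0,15,30,30,0,0,0],[0,30,65,65,0,0,0],[0,40,98,100,0,0,0],[0,44,122,135,0,0,0],[0,44,122,174,0,0,0]]]'>/dev/null
python3 -m creep '[[[0,8,0,40,0,0,0],[0,17,0,80,0,0,0],[0,17,0,84,0,0,0],[0,17,0,84,0,0,0]]]'
python3 -m creep '[[[0,-4,0,0.8,0,0,0],[0,-8,0,1.6,0,0,0],[0,-11,0,2.2,0,0,0],[0,-14,0,2.8,0,0,0],[0,-16,0,3.2,0,0,0]]]'
python3 -m creep '[[[0,-1,0,0.2,0,0,0],[0,-2,0,0.4,0,0,0],[0,-3,0,0.6,0,0,0],[0,-3,0,0.6,0,0,0]]]'
```

```text
time: 73.35
position: [0.6359, -0.0831, 0.033]
tool_rot: [0.45, 2.91, -0.041]
ft_force: [0.2, 0.7, 1.3]
grip_width: 0.006
time: 73.85
position: [0.6471, -0.0858, 0.0349]
tool_rot: [0.452, 2.92, -0.044]
ft_force: [-27.2, 6.9, 22.1]
grip_width: 0.004
time: 74.25
position: [0.6472, -0.0858, 0.0344]
tool_rot: [0.452, 2.925, -0.046]
ft_force: [-31.6, 7.8, 25.1]
grip_width: 0.008
```

```bash
python3 -m creep '[[[0,15,0,-3,0,0,0],[0,15,0,-30,0,0,0],[0,5,-20,-78,0,0,0],[0,-5,-60,-125,0,0,0],[0,-15,-100,-170,0,0,0]]]'>/dev/null
python3 -m creep '[[[0,-10,-15,-49,0,0,0],[0,-20,-15,-98,0,0,0],[0,-30,-15,-110,0,0,0],[0,-30,-15,-110,0,0,0],[0,-30,-15,-110,0,0,0]]]'
python3 -c "
from pose import *
s=st();o,y=pose('l12');moved()
# check: predicted lid corner & far end on side view; lid height via wrist pair l11/l12
_,c1=load('l11');_,c2=load('l10');
im,cs=shot('side','side2')
"
```

```text
time: 75.25
position: [0.6143, -0.1793, 0.2984]
tool_rot: [0.45, 2.906, -0.042]
ft_force: [-0.1, 0.5, -1.5]
grip_width: 0.004
t 75.25 p [ 0.6143 -0.1793  0.2984] rv [ 0.45   2.906 -0.042] F [-0.1  0.5 -1.5] g 0.004
l12 px [188.5 190. ] [424.5 188. ] width 0.2562 chest [ 0.6989 -0.2192] yaw -0.2999 | rel home: x 0.0005 y 0.0015 dyaw 0.0071
top {'awl': 28, 'roller': 81, 'iron': 40, 'sander': 22, 'spool': 0, 'pot': 0}
side {'awl': 109, 'roller': 244, 'iron': 221, 'sander': 309, 'spool': 0, 'pot': 0}
```

```bash
python3 -c "
from h import *
print(ctrl.close_job());st()"
```

```text
the job is handed in; nothing more can be done
None
the job is handed in; nothing more can be done
```

The awl, sanding block, roller and iron are in the till, the lid is shut, and the chest is home against both buffers. I handed the job in at about 75 s, with the arm clear of everything.

**Loading:** My first grasp of the roller lifted before the fingers had closed. On the second try the closed fingertips touched the bench and the force reading reached about 57 N. That was the fingertips, not the gripper's body, and it was well under the 120 N wrist limit.

**Lid:** I guided it down slowly; it seated at 102 mm under a 15 N press. I did not measure it again after the walk.

**Walk:** I pushed the left corner first, then the two in turn, and measured the peak of each swing:

| Push | Past square |
|---|---|
| Left | 8.1° |
| Right | 6.8° |
| Left | 7.7° |
| Right | 7.3° |
| Left, right, left | small closing pushes, in to the buffers |

- **Short pushes:** Three swings (first left, second left, second right) stopped short at 4 to 6°. I finished each with a second push at the same corner.
- **Side drift:** One push took the chest about 15 mm to the right. I brought it back by angling the later pushes.

**Last checks:**
- **Position:** Both near corners stopped dead at about 32 N, within about 0.7 mm of the same depth. The camera put the chest 0.5 mm from home along the push and 1.5 mm to the left.
- **Angle:** The last camera reading was 0.007 rad off square, against 0.0035 just before. The two corner stops suggest about 0.003, so these disagree slightly, within what I can measure.
- **Pot and spool:** The top and side cameras showed no change at either. I did not check the green and purple look-alikes at the end.

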